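# Draw the hammer from its pot and tap the seal bed's wedge tight

## Task

The square stone sits loose in the wooden seal bed. Draw the small hammer out of its pot and, using only the hammer on it, tap the protruding thick end of the bed's wedge until the wedge stops advancing and the stone is clamped; the stone is soft, so do not hammer on once it is tight. Then stand the hammer back in the pot head down, let go of it, and leave everything else as it is.

Things in the scene. Friction and masses are not known exactly. Their poses are not given: they have to be found in the camera images.
- hammer_grip (a point): Point on the centre line of the hammer's straight handle, 40 mm from its free end and 117.5 mm from the head's centre. Hammer: 170 mm long, 0.16 kg, handle 10.5 mm (along x) by 12.5 mm (along z). Axes: x from one striking face to the other, y along the handle TOWARDS THE HEAD, z square to both. At first it stands head down in the pot, its handle (upper end) leaning about 30 deg onto the rim.
- hammer_head (a point): Centre of the hammer's head, a block 50 mm long along x (flat striking faces 25 mm to either side), 25 mm along y and 25 mm along z; same axes as hammer_grip. The head is wider than the handle: pulled out along the leaning handle it catches under the rim, so straighten the hammer first.
- pot: Loose turned wooden pot, 0.6 kg, 85 mm high, 84 mm across; bore 72 mm across, floor 12 mm above the table. Origin at the centre of its underside, z up.
- bed: Dark wooden seal bed, 104x84 mm, 48 mm high, screwed to the table; origin at the centre of its underside. +y is the direction in which the wedge is driven, +x runs from wedge channel (near the -x wall) over jaw and stone to the back stop, which a screw has set (hidden: 0 to 2 mm of travel). Channel floor 20 mm above the table; a tongue of it reaches 16 mm out under the wedge at -y, so the hammer head (12.5 mm below its centre) must stay above 20 mm there.
- wedge_head (a point): Centre of the flat thick end of the wedge, where it is struck: 18.7 mm wide, 21 mm high, centre 10.5 mm above the channel floor. Wedge: pale wood, waxed, 110 mm long, 18.7 to 5 mm thick (1 in 8), 30 g, lying loose in the channel. Axes as the bed's: +y towards the thin end, the way it is driven. It must advance about 13 to 36 mm (varies, cannot be seen) until jaw and stone are tight; this end then still stands 20 mm or more out of the bed.
- wedge: The same wedge; origin on its underside, 60 mm from the thick end.
- jaw: Wooden jaw, 66 mm long, between wedge and stone, free to slide about 4 mm along the bed's x; pushed by the wedge. A push of 8 to 10 N on the wedge's end clamps the stone well and the wedge locks by its own friction. Its origin is the bed's origin moved along with it (not the jaw's centre).
- seal_stone: Square stone, 22x22x42 mm, standing loose (1 to 3 mm of play) between jaw and back stop on the bed's floor, 20 mm above the table; origin at the centre of its underside.
- wax_tin: Bystander: closed round tin, 72 mm across, 35 mm high, standing on the card mat; origin at the centre of its underside
- spare_blank: Bystander: upright square stone seal blank with a turned knob, 19x19x56 mm; origin at the centre of its underside
- loupe: Bystander: black eye loupe, 38 mm across, 30 mm high, standing on the card mat; origin at the centre of its underside
Things that resemble listed ones, but are neither listed nor needed, are in the scene too. There is more than one size of the bed; the one meant has the size given above.

How it is judged:
By the outcome, as a careful person would: the job done as asked, in the order asked, and still so for the second after the job is handed in, with the robot touching nothing.
It also fails if it takes over 51 s, if anything falls off the work surface, if the arm or the gripper's body presses on something with over 40 N, if the wrist force passes 120 N, or if a joint passes its speed limit or range.

## Robot

A 6-joint arm with a two-finger parallel gripper is mounted at the origin on a cart in front of the work surface, level with it; the furniture and walls round the work are solid. World frame = base frame: x ahead of the robot, y to its left, z up, the work surface at z = 0. Lengths are in m, angles in degrees, forces in N, time in s.
With the tool pointing down it reaches from about 0.325 to 0.925 m from the base axis. Payload 3.1 kg.
Tool frame: the origin (TCP) lies between the finger pads; the fingertips stand 25 mm ahead of it and the grasp point (between the pads) lies 6 mm ahead of it; x points along the fingers, y is the direction in which the jaws open and shut, and the axes are right-handed (so a half turn about x gives the same grasp; the last joint's range is limited). The gripper opens to 85 mm and grips with 20 to 120 N. Pads are 22 mm wide; open, the fingers measure 114 mm over their backs; the gripper's body (76 mm by 85 mm) begins 54 mm behind the grasp point. The pads swing forward as they close: fully open they stand 13 mm farther back than shut.
Start: joints at [-73.293, 12.427, 92.441, -0, 75.132, -6.429], TCP at [0.246, -0.575, 0.256] pointing down, gripper open.
Joint ranges: [-157.48, 157.48], [-44.54, 120.13], [17.64, 146.25], [-64.5, 244.5], [7.68, 150.69], [-147.95, 147.95]. Speed limits (degrees/s): [159.86, 159.86, 180, 180, 180, 180].

## Interface

Orientations are given as [roll, pitch, yaw] about the fixed x, y, z axes, in that order (R = Rz(yaw) Ry(pitch) Rx(roll)).
In Python, from plant import status, read_camera, manip, spotter gives the robot as it stands.
- The arm moves only by the tool arm_command, never from a script. Its argument "plan" is one flat list of numbers, 7 for each row, row after row: the turn, a rotation vector about the tool's x, y, z each as a share of pi/2 rad, from -1 to 1, then the shift along the tool's x, y, z each as a share of 20 cm, from -1 to 1, then the opening, from -1 (shut) to 1 (fully open). In form: [rx, ry, rz, x, y, z, fingers, rx, ry, rz, x, y, z, fingers, ...]. A call has exactly 8 rows; each row shifts and turns the commanded pose from where the row before left it, along the tool's axes as they then stand; what a row does not reach is not made up. A row lasts 1/8 s, in which the tool goes at most 62.5 mm and 10.7 degrees, less where a joint would pass 70% of its speed; a pose out of reach is approached as far as the arm can. A call with a number of a shift or a turn outside -1 to 1 is refused whole. A call with a gripper value outside its range is refused whole. The fingers move at their own pace and stop on an object; "grip_force" is the grip in N (left out, the last holds). Time passes only in rows, so rows that do not move let the fingers close, or fill a call up. It gives the time, the measured TCP pose, the force and the opening at its end, in the units of the state.
- status.get_obs(): the state, without advancing time (a new reading comes with each control period).
- read_camera(name): name is "scene" or "top" or "wrist"; returns a dict with "pixels" (400x640x3 uint8, blue, green, red), "z_map" (400x640 float32, m along the optical axis (not along the pixel's ray), 0 where there is no reading), "vfov" (degrees; the focal length in pixels is half the picture's height over the tangent of half this angle, whatever the lens; pixels are square), "cx", "cy" (the principal point, pixels), "extrinsics" (4x4, takes a point from world to camera coordinates); the wrist camera has in their place "T_tool_cam" (4x4, takes a point from camera to tool coordinates, whose origin is the TCP and whose axes are the tool frame's). Camera axes: x right, y up, looking along -z (the intrinsics and any distortion apply to the point x, -y, -z); pixel columns grow to the right and rows downward; lengths in m; the calibration is good to about 2 mm. A picture is of the moment at which its call begins: read the wrist's pose just before it.
- manip.hand_in(): hands the job in, once; it reports no verdict.
Trained networks look in the newest picture that a camera, given by its name, has taken for a name from the list of things; names that differ only in an ending like _2 or _b are one class to them, and where a whole thing is asked for, a point or a joint stands for the part that bears it (a point fixed in the world has none). Each returns a list of dicts, best first, with "p" (0 to 1); they miss things now and then, are a little off and sometimes report something else, mostly with a low value. They report only what shows in the picture. A call takes as long as a camera call. They do not tell look-alikes from the thing itself.
- spotter.outline_of(camera, name): "mask" (400x640 bool, what is visible of it).
- spotter.tip_of(camera, name): "centre" ([x, y, z] in m, in world coordinates, good to about 4 mm: a listed point, or the origin of a listed thing).
The state is a dict: "time": time; "joints": joint angles; "qvel": joint speeds; "joint_efforts": joint torques, N m; "ee_pos": TCP position; "orientation": TCP orientation; "ft_force": force on the tool from outside, world axes, zero at the start; "moment": the same for the moment, N m; "gripper_width": finger opening in m.
Only numpy, scipy, OpenCV 4.12 (cv2) and the standard library are available. Lean on these libraries where they do the work, as an engineer would, in place of code of your own. Each camera call takes 0.05 s, during which the arm holds its last target.

## Working session

There is one attempt and no reset: what is moved stays moved. The work goes in short steps, Python scripts to look and compute and a tool call to move; the robot and the scene stay as the last step left them, time stands still between calls to the robot, and variables do not carry over. Pictures are saved under pics/ and viewed, and the job is handed in when it is done.

Besides the shell and the picture viewer there is one more tool, called after "Call:" by a JSON object that holds its "api" and its "payload", one argument or row to a line. arm_command: Moves the arm, as the interface text tells. Shift numbers are shares of 20 cm and turn numbers shares of pi/2 rad, none past 1 either way. Its arguments: {"type":"object","properties":{"plan":{"type":"array"},"grip_force":{"type":"number"}},"required":["plan"]}

```bash
ls; mkdir -p pics
python3 - <<'E'
from plant import status, read_camera, manip, spotter
import cv2, numpy as np
print(status.get_obs())
for n in ["scene","top","wrist"]:
    c=read_camera(n); cv2.imwrite(f"pics/{n}0.png",c["pixels"]); print(n,c["vfov"],c["cx"],c["cy"])
    print(c.get("extrinsics",c.get("T_tool_cam")))
    print([k for k in c])
E
```

```text
pics
{'time': 0.0, 'joints': array([-7.32935953e+01,  1.24801262e+01,  9.25308315e+01,  8.98202840e-04,
        7.51298923e+01, -6.42718211e+00]), 'qvel': array([-0.04018297,  0.01986541,  0.03511878, -0.01462817, -0.00111978,
        0.01130493]), 'joint_efforts': array([-1.49306641e-05, -3.96844018e+01, -3.03851831e+01, -1.46508928e-04,
        9.72379261e-03,  7.80524658e-06]), 'ee_pos': array([ 0.24536472, -0.57399071,  0.25491027]), 'orientation': array([-96.7800861 ,  89.8591473 , 106.35326917]), 'ft_force': array([-0.03712062, -0.35429153, -0.49488188]), 'moment': array([-0.00419999,  0.0073698 ,  0.0280153 ]), 'gripper_width': 0.08543756971719235}
scene 50.922014395804574 319.0604701572852 202.88809751856596
[[-0.73795942  0.67484023  0.00255979  0.56177015]
 [-0.51871316 -0.56964771  0.63752501  0.19799369]
 [ 0.4316857   0.46913979  0.77042541 -1.15021146]
 [ 0.          0.          0.          1.        ]]
['pixels', 'z_map', 'vfov', 'cx', 'cy', 'extrinsics']
top 54.98761720609192 322.66674782141484 203.60294785827102
[[-0.01289389 -0.99968393  0.02158189 -0.10479528]
 [ 0.99342863 -0.01035244  0.11398411 -0.63178489]
 [-0.11372466  0.02290977  0.99324813 -0.86414374]
 [ 0.          0.          0.          1.        ]]
['pixels', 'z_map', 'vfov', 'cx', 'cy', 'extrinsics']
wrist 59.39118725102984 319.7658462292331 204.6740455002119
[[ 6.38297319e-04  3.09248630e-01 -9.50981008e-01 -1.17535995e-01]
 [ 9.99999788e-01 -7.48330721e-05  6.46863769e-04 -1.66080384e-04]
 [ 1.28876904e-04 -9.50981219e-01 -3.09248612e-01 -7.98735424e-02]
 [ 0.00000000e+00  0.00000000e+00  0.00000000e+00  1.00000000e+00]]
['pixels', 'z_map', 'vfov', 'cx', 'cy', 'T_tool_cam']
```

View pics/scene0.png

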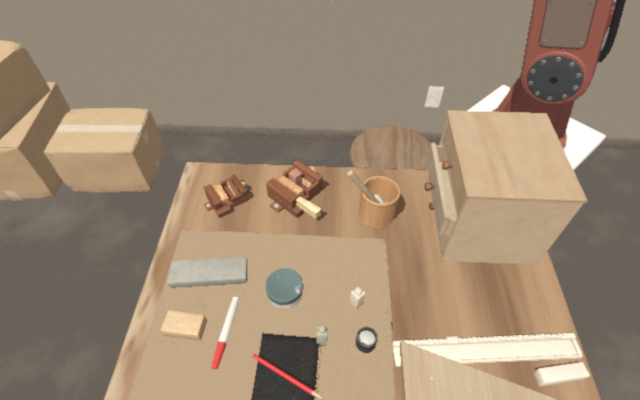

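View pics/top0.png

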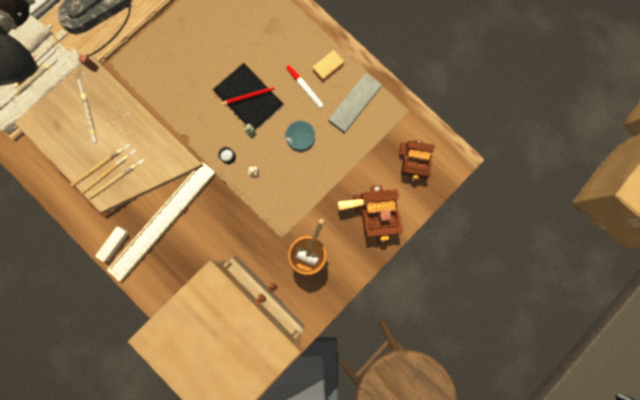

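View pics/wrist0.png

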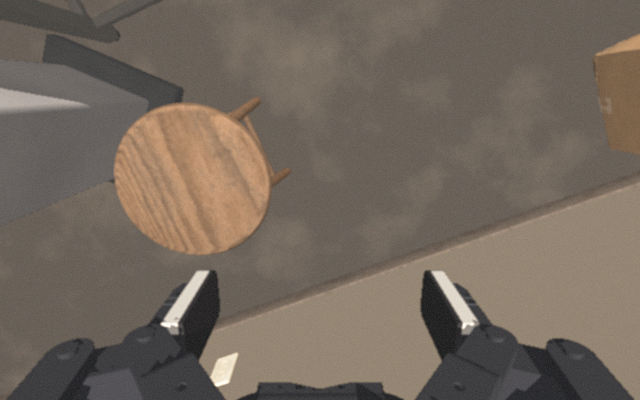

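```bash
cat > h.py <<'E'
from plant import status, read_camera, manip, spotter
import cv2, numpy as np
from scipy.spatial.transform import Rotation as R
def tool():
    s=status.get_obs(); T=np.eye(4)
    T[:3,:3]=R.from_euler('xyz',s['orientation'],degrees=True).as_matrix(); T[:3,3]=s['ee_pos']; return T,s
def shot(n):
    T,s=tool(); c=read_camera(n)
    if n=='wrist': c['M']=T@c['T_tool_cam']
    else: c['M']=np.linalg.inv(c['extrinsics'])
    c['f']=200/np.tan(np.radians(c['vfov']/2)); return c
def cloud(c):
    z=c['z_map']; v,u=np.mgrid[0:400,0:640]
    P=np.stack([(u-c['cx'])/c['f']*z,-(v-c['cy'])/c['f']*z,-z],-1)
    W=P@c['M'][:3,:3].T+c['M'][:3,3]; W[z<=0]=np.nan; return W
def proj(c,p):
    q=np.linalg.inv(c['M'])@np.append(p,1); return np.array([c['cx']+c['f']*q[0]/-q[2], c['cy']-c['f']*q[1]/-q[2]])
E
python3 - <<'E'
from h import *
np.set_printoptions(precision=4,suppress=True)
names=["hammer_grip","hammer_head","pot","bed","wedge_head","wedge","jaw","seal_stone","wax_tin","spare_blank","loupe"]
for n in ["top","scene"]:
    c=shot(n); W=cloud(c); np.savez(f"{n}0.npz",W=W,px=c['pixels'])
    for k in names:
        for d in spotter.tip_of(n,k)[:3]:
            print(n,k,round(d['p'],2),np.array(d['centre']),proj(c,np.array(d['centre'])).round())
print(status.get_obs()['time'])
E
```

```text
top hammer_grip 0.94 [ 0.5666 -0.0976  0.1238] [317. 229.]
top pot 0.8 [ 0.5151 -0.0765  0.0038] [308. 253.]
top pot 0.2 [ 0.614  -0.2538  0.0029] [381. 211.]
top bed 0.97 [ 0.6109 -0.2513  0.0026] [380. 213.]
top bed 0.72 [ 0.7431 -0.343   0.0027] [415. 159.]
top wedge_head 0.47 [ 0.6251 -0.1475  0.0337] [338. 206.]
top wedge 0.66 [ 0.6357 -0.2073  0.0184] [362. 202.]
top jaw 0.69 [ 0.7459 -0.3431  0.0018] [415. 158.]
top jaw 0.55 [ 0.6125 -0.2493 -0.0037] [378. 212.]
top jaw 0.47 [ 0.7961 -0.06    0.0097] [300. 138.]
top seal_stone 0.7 [ 0.6006 -0.2552  0.0236] [383. 216.]
top wax_tin 0.67 [ 0.798  -0.0601  0.0096] [300. 138.]
top wax_tin 0.65 [ 0.5153 -0.0772  0.0025] [308. 253.]
top spare_blank 0.62 [0.7075 0.0482 0.0024] [256. 175.]
scene hammer_grip 0.83 [ 0.5663 -0.0983  0.1311] [357. 181.]
scene hammer_head 0.57 [ 0.5118 -0.076   0.0257] [378. 206.]
scene pot 0.89 [ 0.5127 -0.0763  0.0001] [377. 214.]
scene bed 0.83 [ 0.7461 -0.3455 -0.0013] [225. 200.]
scene bed 0.69 [ 0.6111 -0.2495 -0.0012] [295. 194.]
scene wedge_head 0.69 [ 0.6292 -0.1492  0.0301] [318. 214.]
scene wedge_head 0.34 [ 0.5084 -0.0738  0.0246] [380. 206.]
scene wedge 0.71 [ 0.6276 -0.1484  0.0291] [318. 214.]
scene wedge 0.56 [ 0.637  -0.2111  0.018 ] [297. 203.]
scene jaw 0.61 [ 0.7393 -0.3438 -0.0012] [228. 199.]
scene jaw 0.52 [ 0.6179 -0.2465  0.0055] [293. 194.]
scene jaw 0.37 [ 0.6304 -0.1492  0.0309] [317. 214.]
scene seal_stone 0.71 [ 0.6038 -0.2589  0.0221] [294. 183.]
scene wax_tin 0.58 [ 0.7967 -0.057   0.0051] [286. 294.]
scene spare_blank 0.7 [0.7152 0.0505 0.0086] [354. 305.]
scene loupe 0.88 [0.7543 0.1188 0.0073] [366. 344.]
1.35
```

Run:
```python
import numpy as np,cv2
np.set_printoptions(precision=4,suppress=True)
for n in ["top","scene"]:
    d=np.load(f"{n}0.npz"); W=d['W'];px=d['px']
    box=(350,175,410,255) if n=="top" else (250,150,340,230)
    x0,y0,x1,y1=box
    cv2.imwrite(f"pics/{n}_bed.png",cv2.resize(px[y0:y1,x0-30 if n=="top" else x0:x1],None,fx=6,fy=6,interpolation=cv2.INTER_CUBIC))
    table=W[...,2]; print(n,'table z',np.nanmedian(table[(abs(W[...,0]-.6)<.02)&(abs(W[...,1]+.15)<.1)]))
    m=(abs(W[...,0]-.61)<.08)&(abs(W[...,1]+.25)<.09)&(W[...,2]>.043)&(W[...,2]<.053)
    P=W[m][:,:2].astype(np.float32); print(len(P),cv2.minAreaRect(P), P.min(0),P.max(0))
    # wedge
    m=(abs(W[...,0]-.63)<.03)&(W[...,1]>-.195)&(W[...,1]<-.13)&(W[...,2]>.035)&(W[...,2]<.047)
    P=W[m]; print('wedge',len(P),cv2.minAreaRect(P[:,:2].astype(np.float32)),P[:,2].mean(),P.min(0),P.max(0))
    # pot rim
    m=(abs(W[...,0]-.515)<.06)&(abs(W[...,1]+.0765)<.06)&(W[...,2]>.08)&(W[...,2]<.09)
    P=W[m]; print('rim',len(P),cv2.minEnclosingCircle(P[:,:2].astype(np.float32)))
    # handle
    m=(abs(W[...,0]-.55)<.08)&(abs(W[...,1]+.09)<.07)&(W[...,2]>.093)&(W[...,2]<.2)
    P=W[m]; c=P.mean(0); u,s,v=np.linalg.svd(P-c); print('handle',len(P),c,v[0],P[P[:,2].argmax()],np.degrees(np.arccos(abs(v[0][2]))))
```

```text
top table z 0.0023768230005109525
913 ((0.6009142994880676, -0.22754225134849548), (0.11425767838954926, 0.1279859095811844), 4.799113750457764) [ 0.5459 -0.2946] [ 0.6621 -0.1616]
wedge 141 ((0.6299130916595459, -0.17136068642139435), (0.017405375838279724, 0.04742124676704407), 11.654369354248047) 0.04201877934681233 [ 0.6168 -0.1947  0.0373] [ 0.6381 -0.1477  0.0464]
rim 271 ((0.5125808715820312, -0.07464821636676788), 0.041709885001182556)
handle 139 [ 0.5622 -0.0966  0.1375] [-0.5009  0.2194 -0.8372] [ 0.5766 -0.1053  0.1695] 33.152218670841215
scene table z 0.001853931392978736
679 ((0.6053456664085388, -0.23235628008842468), (0.11179093271493912, 0.11868181824684143), 4.627249240875244) [ 0.5511 -0.2946] [ 0.665  -0.1704]
wedge 154 ((0.6293274760246277, -0.17216672003269196), (0.02036469802260399, 0.048044685274362564), 7.211917400360107) 0.04037419364038405 [ 0.6165 -0.195   0.0352] [ 0.6411 -0.1482  0.0448]
rim 278 ((0.5149514079093933, -0.07662098109722137), 0.04300080984830856)
handle 183 [ 0.568  -0.0954  0.1346] [-0.4705  0.2313 -0.8516] [ 0.5805 -0.1031  0.1672] 31.617897726882344
```

Run:
```python
import cv2
p=cv2.imread('pics/top0.png')[170:290,270:420]; cv2.imwrite('pics/t1.png',cv2.resize(p,None,fx=5,fy=5,interpolation=cv2.INTER_CUBIC))
p=cv2.imread('pics/scene0.png')[140:240,250:410]; cv2.imwrite('pics/s1.png',cv2.resize(p,None,fx=5,fy=5,interpolation=cv2.INTER_CUBIC))
```

```text
(no output)
```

View pics/t1.png

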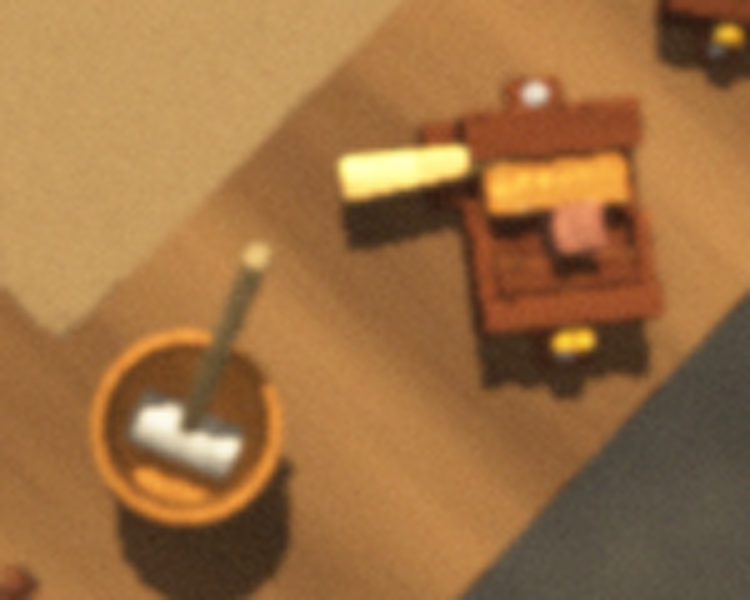

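View pics/s1.png

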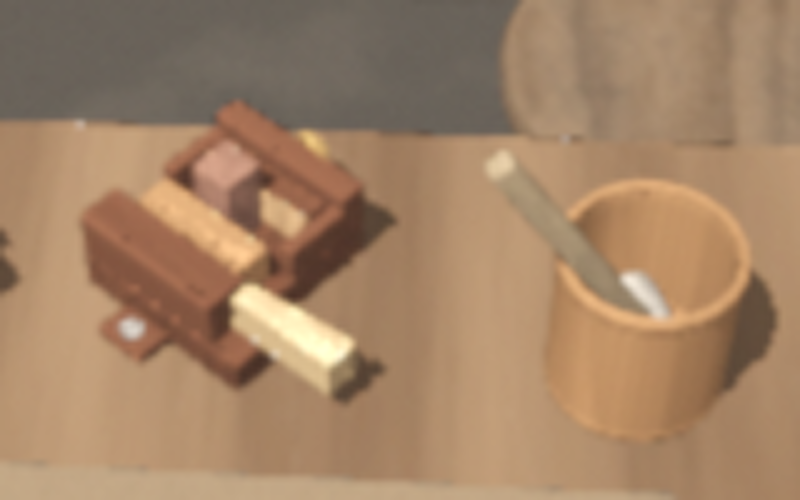

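Run:
```python
import numpy as np,cv2
np.set_printoptions(precision=4,suppress=True)
for n in ["top","scene"]:
    d=np.load(f"{n}0.npz"); W=d['W'];px=d['px'].astype(int)
    m=(abs(W[...,0]-.61)<.085)&(abs(W[...,1]+.25)<.1)&(W[...,2]>.042)&(W[...,2]<.056)
    # brown: low brightness
    hsv=cv2.cvtColor(d['px'],cv2.COLOR_BGR2HSV); 
    lum=px.sum(-1)
    br=m&(lum<np.percentile(lum[m],45))
    P=W[br].astype(np.float32)
    print(n,br.sum(),P[:,2].mean(),cv2.minAreaRect(P[:,:2]))
    v=np.zeros((400,640,3),np.uint8); v[m]=(0,0,255); v[br]=(255,255,255)
    sl=np.s_[140:270,250:430]; cv2.imwrite(f'pics/m_{n}.png',np.hstack([cv2.resize(v[sl],None,fx=2.1,fy=2.1,interpolation=0),cv2.resize(d['px'][sl],None,fx=2.1,fy=2.1)]))
```

```text
Traceback (most recent call last):
cv2.error: OpenCV(4.12.0) /io/opencv/modules/imgproc/src/convhull.cpp:143: error: (-215:Assertion failed) total >= 0 && (depth == CV_32F || depth == CV_32S) in function 'convexHull'
```

Run:
```python
import numpy as np,cv2
np.set_printoptions(precision=4,suppress=True)
for n in ["top","scene"]:
    d=np.load(f"{n}0.npz"); W=d['W'];px=d['px'].astype(int)
    m=(abs(W[...,0]-.61)<.085)&(abs(W[...,1]+.25)<.1)&(W[...,2]>.042)&(W[...,2]<.056)
    # brown: low brightness
    hsv=cv2.cvtColor(d['px'],cv2.COLOR_BGR2HSV); 
    lum=px.sum(-1)
    br=m&(lum<np.percentile(lum[m],45))
    br=cv2.morphologyEx(br.astype(np.uint8),cv2.MORPH_OPEN,np.ones((2,2)))>0
    P=np.ascontiguousarray(W[br][:,:2].astype(np.float32))
    print(n,br.sum(),W[br][:,2].mean(),cv2.minAreaRect(P))
    v=np.zeros((400,640,3),np.uint8); v[m]=(0,0,255); v[br]=(255,255,255)
    sl=np.s_[140:270,250:430]; cv2.imwrite(f'pics/m_{n}.png',np.hstack([cv2.resize(v[sl],None,fx=2.1,fy=2.1,interpolation=0),cv2.resize(d['px'][sl],None,fx=2.1,fy=2.1)]))
```

```text
top 372 nan ((0.6046527028083801, -0.25232693552970886), (0.10072814673185349, 0.08817595988512039), 4.6780595779418945)
scene 282 nan ((0.6028042435646057, -0.25687816739082336), (0.135114386677742, 0.07294723391532898), 16.436323165893555)
```

View pics/m_top.png

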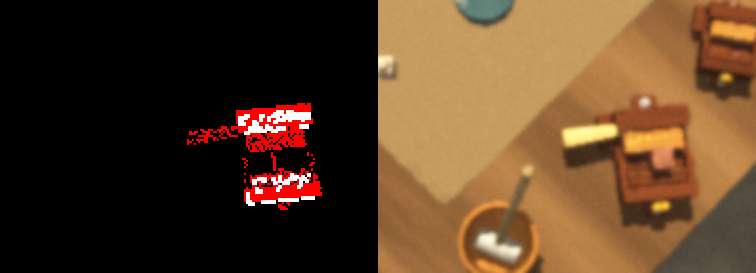

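View pics/m_scene.png

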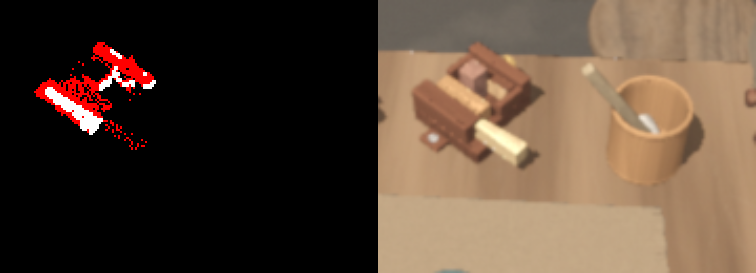

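Run:
```python
import numpy as np,cv2
from scipy.optimize import minimize
np.set_printoptions(precision=4,suppress=True)
for n in ["top","scene"]:
    d=np.load(f"{n}0.npz"); W=d['W']
    off=.002
    m=(abs(W[...,0]-.61)<.085)&(abs(W[...,1]+.25)<.1)&(W[...,2]>.0455+off)&(W[...,2]<.054)
    m=cv2.morphologyEx(m.astype(np.uint8),cv2.MORPH_OPEN,np.ones((3,3)))>0
    k,lab,st,ce=cv2.connectedComponentsWithStats(m.astype(np.uint8))
    for i in range(1,k):
        if st[i,4]<60: continue
        P=W[lab==i]; P=P[np.isfinite(P[:,0])]
        print(n,st[i],P.mean(0),cv2.minAreaRect(np.ascontiguousarray(P[:,:2],dtype=np.float32)))
```

```text
top [363 190  30  11 175] [ 0.6474 -0.2415  0.0496] ((0.6481293439865112, -0.23924443125724792), (0.022280117496848106, 0.06845017522573471), 1.8984562158584595)
```

Run:
```python
import numpy as np
np.set_printoptions(precision=3,suppress=True,linewidth=200)
for n in ["top","scene"]:
    W=np.load(f"{n}0.npz")['W'].reshape(-1,3)
    m=(W[:,2]>.06)&(W[:,0]>.1)&(W[:,0]<1.2)&(abs(W[:,1])<.7)
    P=W[m]; g={}
    H,xe,ye=np.histogram2d(P[:,0],P[:,1],bins=[np.arange(.1,1.0,.05),np.arange(-.5,.6,.05)])
    Z=np.zeros_like(H)
    for p in P:
        i=int((p[0]-.1)/.05);j=int((p[1]+.5)/.05)
        if 0<=i<Z.shape[0] and 0<=j<Z.shape[1]: Z[i,j]=max(Z[i,j],p[2])
    print(n,'cols y',ye[:-1]); 
    for i in range(Z.shape[0]): print(round(xe[i],2),(Z[i]*1000).astype(int))
from h import *
T,s=tool(); print(T)
```

```text
top cols y [-0.5  -0.45 -0.4  -0.35 -0.3  -0.25 -0.2  -0.15 -0.1  -0.05 -0.    0.05  0.1   0.15  0.2   0.25  0.3   0.35  0.4   0.45  0.5 ]
0.1 [0 0 0 0 0 0 0 0 0 0 0 0 0 0 0 0 0 0 0 0 0]
0.15 [0 0 0 0 0 0 0 0 0 0 0 0 0 0 0 0 0 0 0 0 0]
0.2 [0 0 0 0 0 0 0 0 0 0 0 0 0 0 0 0 0 0 0 0 0]
0.25 [  0   0   0   0   0   0   0   0   0 217 218 218 218 219   0   0   0   0   0   0   0]
0.3 [  0   0   0   0   0   0   0   0 217 220 218 218 218 218 217   0   0   0   0   0   0]
0.35 [  0   0   0   0   0   0   0   0 215 217 218 218 218 219 217   0   0   0   0   0   0]
0.4 [  0   0   0   0   0   0   0   0   0 216 218 218 218 218 216   0   0   0   0   0   0]
0.45 [  0   0   0   0   0   0   0  88  89 118 216 218 218 217   0   0   0   0   0   0   0]
0.5 [  0   0   0   0   0   0   0  88 116  89   0 217 217   0   0   0   0   0   0   0   0]
0.55 [  0   0   0   0  65  64   0 169 167   0   0   0   0   0   0   0   0   0   0   0   0]
0.6 [ 0  0  0  0 66 66  0  0  0  0  0  0  0  0  0  0 65 65 73  0  0]
0.65 [ 0  0  0  0  0  0  0  0  0  0  0  0  0  0 63 65 74 76 74 71  0]
0.7 [ 0  0  0  0  0  0  0  0  0  0 65 66  0
[... 1239 characters left out ...]
214 214   0   0   0   0   0   0   0   0]
0.55 [  0   0   0   0  63  64   0 167 164   0   0   0   0   0   0   0   0   0   0   0   0]
0.6 [ 0  0  0  0 64 64  0  0  0  0  0  0  0  0  0  0 62 63  0  0  0]
0.65 [ 0  0  0  0  0  0  0  0  0  0  0  0  0  0 62 63 63 62  0  0  0]
0.7 [ 0  0  0  0  0  0  0  0  0  0 63 63  0 63 63 64 62  0  0  0  0]
0.75 [ 0  0  0  0  0  0  0  0  0  0  0  0  0 61 63 63  0  0  0  0  0]
0.8 [ 0  0  0  0  0  0  0  0  0  0  0 67  0  0  0  0  0  0  0  0  0]
0.85 [0 0 0 0 0 0 0 0 0 0 0 0 0 0 0 0 0 0 0 0 0]
0.9 [0 0 0 0 0 0 0 0 0 0 0 0 0 0 0 0 0 0 0 0 0]
[[-0.     0.393 -0.92   0.246]
 [ 0.    -0.92  -0.393 -0.575]
 [-1.    -0.     0.     0.256]
 [ 0.     0.     0.     1.   ]]
```

Run:
```python
import numpy as np,cv2
np.set_printoptions(precision=3,suppress=True,linewidth=200)
for n in ["top","scene"]:
    W=np.load(f"{n}0.npz")['W'].reshape(-1,3)
    c=np.array([.514,-.0765])
    for z0,z1 in [(.02,.2),(.2,.23)]:
        m=(W[:,2]>z0)&(W[:,2]<z1)&(np.hypot(*(W[:,:2]-c).T)>.046)&(np.hypot(*(W[:,:2]-c).T)<.12)&(W[:,0]<.54)
        P=W[m]; d=np.hypot(*(P[:,:2]-c).T); i=d.argsort()[:200:25]; print(n,z0,np.c_[P[i],d[i]])
    m=(W[:,2]>.2)&(W[:,2]<.23)&(W[:,0]<.6)&(W[:,1]<.3)&(W[:,1]>-.2)
    print(cv2.boxPoints(cv2.minAreaRect(np.ascontiguousarray(W[m][:,:2],dtype=np.float32))))
```

```text
top 0.02 [[ 0.453 -0.008  0.111  0.091]
 [ 0.443 -0.01   0.109  0.097]
 [ 0.446  0.002  0.115  0.104]
 [ 0.434  0.001  0.136  0.112]
 [ 0.427 -0.006  0.11   0.112]
 [ 0.445  0.013  0.109  0.113]
 [ 0.439  0.008  0.175  0.113]
 [ 0.419 -0.013  0.118  0.114]]
top 0.2 []
[[ 0.2    0.081]
 [ 0.343 -0.064]
 [ 0.51   0.101]
 [ 0.366  0.246]]
scene 0.02 [[ 0.457 -0.007  0.11   0.09 ]
 [ 0.45  -0.007  0.117  0.095]
 [ 0.452  0.003  0.105  0.101]
 [ 0.433 -0.003  0.129  0.11 ]
 [ 0.436  0.002  0.123  0.11 ]
 [ 0.429 -0.006  0.13   0.111]
 [ 0.444  0.01   0.086  0.111]
 [ 0.425 -0.009  0.101  0.112]]
scene 0.2 []
[[ 0.198  0.077]
 [ 0.342 -0.068]
 [ 0.513  0.102]
 [ 0.368  0.247]]
```

```bash
cat >> h.py <<'E'
import json,os
def look(x,y):
    "tool matrix from tool x dir and approx y dir"
    x=np.array(x,float);x/=np.linalg.norm(x); y=np.array(y,float); y-=x*(x@y); y/=np.linalg.norm(y)
    return np.stack([x,y,np.cross(x,y)],1)
def pose(Rm,p): T=np.eye(4);T[:3,:3]=Rm;T[:3,3]=p;return T
MODE='pre'
def apply(T,r):
    T=T.copy(); d=np.array(r[3:6])*.2; rot=R.from_rotvec(np.array(r[:3])*np.pi/2).as_matrix()
    if MODE=='pre': T[:3,3]+=T[:3,:3]@d; T[:3,:3]=T[:3,:3]@rot
    else: T[:3,:3]=T[:3,:3]@rot; T[:3,3]+=T[:3,:3]@d
    return T
def plan(T0,T1,n,f,pivot=None):
    """rows from T0 to T1 in n rows, straight line (or circling: pivot = point in tool frame moving straight)"""
    pv=np.zeros(3) if pivot is None else np.array(pivot)
    rv=R.from_matrix(T0[:3,:3].T@T1[:3,:3]).as_rotvec(); a=T0[:3,:3]@pv+T0[:3,3]; b=T1[:3,:3]@pv+T1[:3,3]
    T=T0; rows=[]
    for i in range(1,n+1):
        Rg=T0[:3,:3]@R.from_rotvec(rv*i/n).as_matrix(); pg=a+(b-a)*i/n-Rg@pv
        w=R.from_matrix(T[:3,:3].T@Rg).as_rotvec()/(np.pi/2)
        Rd=T[:3,:3] if MODE=='pre' else Rg
        d=Rd.T@(pg-T[:3,3])/.2
        r=[round(float(v),3)+0. for v in list(w)+list(d)]+[f]; rows.append(r); T=apply(T,r)
    print('\n'.join(','.join('%g'%v for v in r) for r in rows),
      '\nmax mm %.1f deg %.1f'%(max(np.linalg.norm(r[3:6]) for r in rows)*200,max(np.linalg.norm(r[:3]) for r in rows)*90)); return T
def desc(T): print('pos',T[:3,3].round(4),'x',T[:3,0].round(3),'y',T[:3,1].round(3))
def save(T): np.save('cmd.npy',T)
def load(): return np.load('cmd.npy')
E
python3 - <<'E'
from h import *
T,s=tool(); T[:3,3]=[0.246,-.575,.256]; 
T[:3,:3]=look([0,0,-1],T[:3,1]); save(T)
a=np.radians(-105)
T1=pose(look([0,0,-1],[np.cos(a),np.sin(a),0]),[.60,-.16,.25])
T2=plan(T,T1,16,1); desc(T2); save(T2)
E
```

```text
0.026,0,0,0.002,-0.076,-0.153,1
0.027,0,0,0.002,-0.082,-0.149,1
0.026,0,0,0.002,-0.088,-0.146,1
0.027,0,0,0.001,-0.094,-0.142,1
0.026,0,0,0.002,-0.1,-0.138,1
0.027,0,0,0.002,-0.106,-0.134,1
0.026,0,0,0.002,-0.111,-0.129,1
0.027,0,0,0.002,-0.116,-0.125,1
0.026,0,0,0.002,-0.122,-0.119,1
0.027,0,0,0.002,-0.126,-0.115,1
0.026,0,0,0.002,-0.131,-0.109,1
0.027,0,0,0.001,-0.136,-0.103,1
0.026,0,0,0.002,-0.139,-0.098,1
0.027,0,0,0.002,-0.144,-0.092,1
0.026,0,0,0.002,-0.147,-0.086,1
0.027,0,0,0.002,-0.151,-0.079,1 
max mm 34.2 deg 2.4
pos [ 0.5999 -0.1599  0.25  ] x [ 0.  0. -1.] y [-0.259 -0.966  0.   ]
```

Call:
{"api": "arm_command", "payload": {
  "plan": [0.026, 0, 0, 0.002, -0.076, -0.153, 1, 0.027, 0, 0, 0.002, -0.082, -0.149, 1, 0.026, 0, 0, 0.002, -0.088, -0.146, 1, 0.027, 0, 0, 0.001, -0.094, -0.142, 1, 0.026, 0, 0, 0.002, -0.1, -0.138, 1, 0.027, 0, 0, 0.002, -0.106, -0.134, 1, 0.026, 0, 0, 0.002, -0.111, -0.129, 1, 0.027, 0, 0, 0.002, -0.116, -0.125, 1]
}}

```text
time: 2.35
ee_pos: [0.4233, -0.3664, 0.2534]
orientation: [133.2, 90.0, -42.8]
ft_force: [-0.5, -0.8, -0.1]
gripper_width: 0.0856
```

Call:
{"api": "arm_command", "payload": {
  "plan": [0.026, 0, 0, 0.002, -0.122, -0.119, 1, 0.027, 0, 0, 0.002, -0.126, -0.115, 1, 0.026, 0, 0, 0.002, -0.131, -0.109, 1, 0.027, 0, 0, 0.001, -0.136, -0.103, 1, 0.026, 0, 0, 0.002, -0.139, -0.098, 1, 0.027, 0, 0, 0.002, -0.144, -0.092, 1, 0.026, 0, 0, 0.002, -0.147, -0.086, 1, 0.027, 0, 0, 0.002, -0.151, -0.079, 1]
}}

```text
time: 3.35
ee_pos: [0.6002, -0.1588, 0.2504]
orientation: [148.6, 90.0, -46.5]
ft_force: [0.3, 0.2, 0.3]
gripper_width: 0.0855
```

Run:
```python
from h import *
T,s=tool(); desc(T); desc(load()); print(s['time'],s['joints'],s['ft_force'],s['qvel'])
c=shot('wrist'); W=cloud(c); np.savez('wrist1.npz',W=W,px=c['pixels'],M=c['M'],f=c['f'],cx=c['cx'],cy=c['cy'])
cv2.imwrite('pics/wrist1.png',c['pixels'])
T,s=tool(); desc(T)
for k in ["hammer_grip","hammer_head","pot","bed","wedge_head","wedge"]:
  for d in spotter.tip_of('wrist',k)[:2]: print(k,round(d['p'],2),np.array(d['centre']).round(4),proj(c,np.array(d['centre'])).round())
```

```text
pos [ 0.6002 -0.1588  0.2504] x [ 0. -0. -1.] y [-0.261 -0.965  0.   ]
pos [ 0.5999 -0.1599  0.25  ] x [ 0.  0. -1.] y [-0.259 -0.966  0.   ]
3.35 [-2.12906223e+01  1.22040639e+01  9.33581366e+01 -5.73973626e-03
  7.44260403e+01  8.38130402e+01] [0.29582301 0.16506897 0.32359058] [ 24.44763636  13.46979842 -15.5340061   -0.1029509    2.00660875
  43.42390931]
pos [ 0.6025 -0.1554  0.2504] x [ 0.003  0.003 -1.   ] y [-0.259 -0.966 -0.004]
hammer_grip 0.74 [ 0.5644 -0.1     0.1302] [258. 270.]
hammer_head 0.76 [ 0.5093 -0.0761  0.0288] [269. 273.]
pot 0.93 [ 5.172e-01 -7.290e-02 -5.000e-04] [268. 256.]
bed 0.9 [ 0.6105 -0.252  -0.0053] [403. 136.]
bed 0.5 [ 0.6335 -0.1511  0.0303] [304. 145.]
wedge_head 0.63 [ 0.6326 -0.1523  0.0328] [305. 146.]
wedge 0.85 [ 0.6386 -0.2078  0.0218] [359. 123.]
wedge 0.52 [ 0.5105 -0.0783  0.027 ] [271. 271.]
```

View pics/wrist1.png

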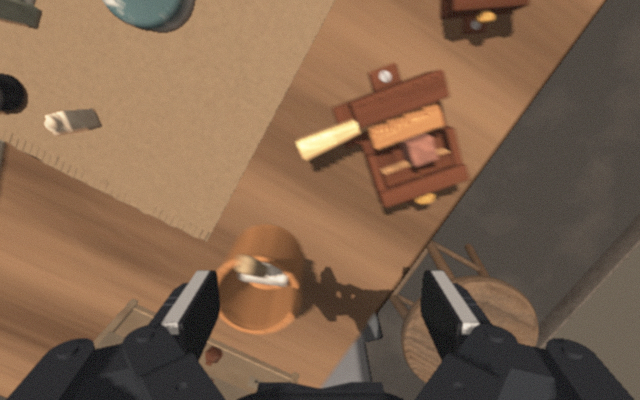

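Run:
```python
from h import *
c=shot('wrist'); T,s=tool(); desc(T); print(s['qvel'],s['ft_force'])
W=cloud(c); np.savez('wrist2.npz',W=W,px=c['pixels'],M=c['M'],f=c['f'],cx=c['cx'],cy=c['cy'])
cv2.imwrite('pics/w2.png',cv2.resize(c['pixels'][50:220,285:485],None,fx=4,fy=3.5,interpolation=cv2.INTER_CUBIC))
for k in ["hammer_grip","hammer_head","pot","bed","wedge_head","wedge"]:
  for d in spotter.tip_of('wrist',k)[:2]: print(k,round(d['p'],2),np.array(d['centre']).round(4),proj(c,np.array(d['centre'])).round())
```

```text
pos [ 0.5989 -0.1606  0.2503] x [-0. -0. -1.] y [-0.26  -0.966  0.   ]
[-0.12262699 -0.02468466  0.01571278  0.10519187 -0.0554967   0.21464716] [-0.58662184 -0.59035129  0.74029382]
hammer_grip 0.94 [ 0.5643 -0.0986  0.1318] [253. 271.]
hammer_head 0.63 [ 0.5093 -0.0763  0.0286] [267. 273.]
pot 0.84 [ 0.5172 -0.0751 -0.0007] [268. 254.]
bed 0.89 [ 0.6113 -0.2506 -0.0042] [400. 135.]
wedge_head 0.94 [ 0.6278 -0.1503  0.0297] [302. 150.]
wedge 0.9 [ 0.6398 -0.2048  0.021 ] [354. 122.]
```

View pics/w2.png

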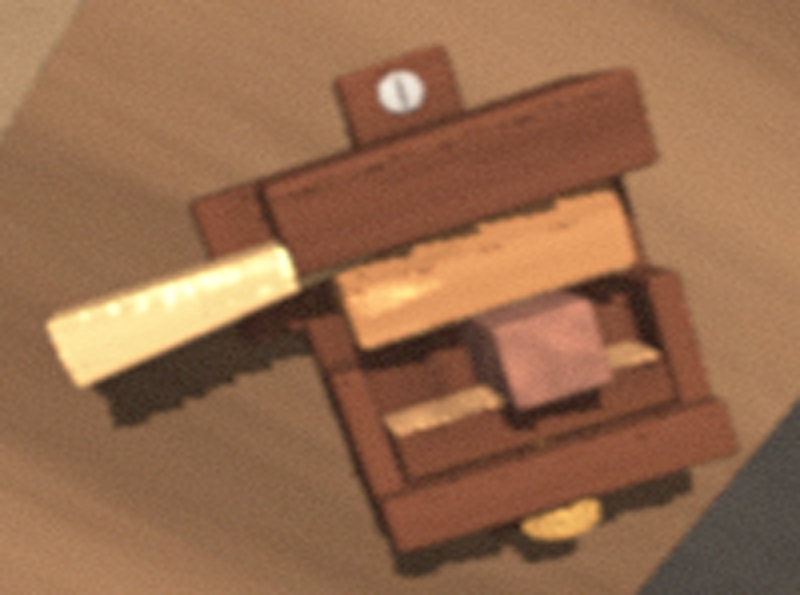

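```bash
cat >> h.py <<'E'
def onplane(d,X,Y,z):
    r=d['M'][:3,:3]@np.array([(X-d['cx'])/d['f'],-(Y-d['cy'])/d['f'],-1]); o=d['M'][:3,3]; t=(z-o[2])/r[2]; return o+t*r
E
python3 - <<'E'
from h import *
d=np.load('wrist2.npz')
q=lambda X,Y,z: onplane(d,285+X/4,50+Y/3.5,z)
for a,b,z in [((265,185),(630,70),.048),((295,275),(655,155),.048),((375,498),(725,402),.048),((400,552),(735,450),.048),((355,348),(640,265),.046),((50,322),(275,243),.041),((82,385),(295,285),.041),((375,498),(330,320),.048),((735,450),(680,270),.048),((735,450),(630,70),.048)]:
    A=q(*a,z);B=q(*b,z); print(A[:2].round(4),B[:2].round(4),np.degrees(np.arctan2(*(B-A)[1::-1])).round(1),np.linalg.norm(B-A).round(4))
print('wedge end',q(48,322,.041),q(82,385,.041))
E
```

```text
[ 0.6588 -0.2046] [ 0.6648 -0.2859] -85.8 0.0816
[ 0.6355 -0.2059] [ 0.6437 -0.2881] -84.3 0.0826
[ 0.5728 -0.2107] [ 0.5776 -0.2944] -86.7 0.0838
[ 0.5561 -0.2133] [ 0.5639 -0.2949] -84.5 0.082
[ 0.6134 -0.2151] [ 0.6176 -0.2815] -86.4 0.0665
[ 0.6375 -0.1489] [ 0.6438 -0.2039] -83.5 0.0554
[ 0.6194 -0.1515] [ 0.6321 -0.2058] -76.8 0.0559
[ 0.5728 -0.2107] [ 0.6223 -0.2109] -0.2 0.0495
[ 0.5639 -0.2949] [ 0.6144 -0.2893] 6.3 0.0507
[ 0.5639 -0.2949] [ 0.6648 -0.2859] 5.1 0.1012
wedge end [ 0.63760782 -0.14844295  0.041     ] [ 0.61936019 -0.15146025  0.041     ]
```

Run:
```python
from h import *
T=load()
az=np.radians(-23); hu=np.array([.5*np.cos(az),.5*np.sin(az),np.sqrt(.75)])
G=np.array([.5650,-.0985,.1300]); b=az-np.pi/2
Rg=look(-hu,[np.cos(b),np.sin(b),0])
T1=plan(T,pose(Rg,G+.086*hu),8,1); desc(T1)
T2=plan(T1,pose(Rg,G+.006*hu),4,1); desc(T2); save(T2)
```

```text
0.011,-0.042,-0.003,0.028,-0.028,0.004,1
0.011,-0.041,-0.003,0.029,-0.027,0.003,1
0.01,-0.042,-0.003,0.029,-0.028,0.002,1
0.011,-0.041,-0.003,0.03,-0.027,0,1
0.011,-0.042,-0.003,0.029,-0.027,-0.001,1
0.011,-0.042,-0.002,0.029,-0.027,-0.003,1
0.011,-0.041,-0.003,0.03,-0.027,-0.004,1
0.011,-0.042,-0.003,0.029,-0.026,-0.006,1 
max mm 8.1 deg 3.9
pos [ 0.6045 -0.1154  0.2044] x [-0.461  0.195 -0.866] y [-0.391 -0.92   0.001]
0,0,0,0.1,0,0,1
0,0,0,0.1,0,0,1
0,0,0,0.1,0,0,1
0,0,0,0.1,-0.001,0,1 
max mm 20.0 deg 0.0
pos [ 0.5678 -0.0996  0.1351] x [-0.461  0.195 -0.866] y [-0.391 -0.92   0.001]
```

Call:
{"api": "arm_command", "payload": {
  "plan": [0.011, -0.042, -0.003, 0.028, -0.028, 0.004, 1, 0.011, -0.041, -0.003, 0.029, -0.027, 0.003, 1, 0.01, -0.042, -0.003, 0.029, -0.028, 0.002, 1, 0.011, -0.041, -0.003, 0.03, -0.027, 0, 1, 0.011, -0.042, -0.003, 0.029, -0.027, -0.001, 1, 0.011, -0.042, -0.002, 0.029, -0.027, -0.003, 1, 0.011, -0.041, -0.003, 0.03, -0.027, -0.004, 1, 0.011, -0.042, -0.003, 0.029, -0.026, -0.006, 1]
}}

```text
time: 5.05
ee_pos: [0.6043, -0.1151, 0.2046]
orientation: [0.1, 59.9, 157.0]
ft_force: [0.4, -0.3, 0.4]
gripper_width: 0.0855
```

Run:
```python
from h import *
T,s=tool(); desc(T); print(s['time'],s['joints'],s['ft_force'])
c=shot('wrist'); cv2.imwrite('pics/wrist3.png',c['pixels'])
for k in ["hammer_grip","hammer_head"]:
  for d in spotter.tip_of('wrist',k)[:2]: print(k,round(d['p'],2),np.array(d['centre']).round(4),proj(c,np.array(d['centre'])).round())
T,s=tool(); desc(T); print(s['time'],s['joints'],s['ft_force'])
```

```text
pos [ 0.6043 -0.1151  0.2046] x [-0.462  0.196 -0.865] y [-0.392 -0.92   0.001]
5.05 [-18.3732673   31.83168533  76.55706385   2.35683597 101.63249524
  94.54939787] [ 0.39676285 -0.28740338  0.44165554]
hammer_grip 0.92 [ 0.5669 -0.1013  0.1313] [324. 223.]
hammer_head 0.69 [ 0.509  -0.0764  0.029 ] [322. 180.]
pos [ 0.604  -0.1152  0.2034] x [-0.462  0.195 -0.865] y [-0.391 -0.921  0.001]
5.2 [-18.37414033  31.84723699  76.65765629   2.32538057 101.49893064
  94.4880339 ] [-0.72330399 -0.06945985  0.33844267]
```

View pics/wrist3.png

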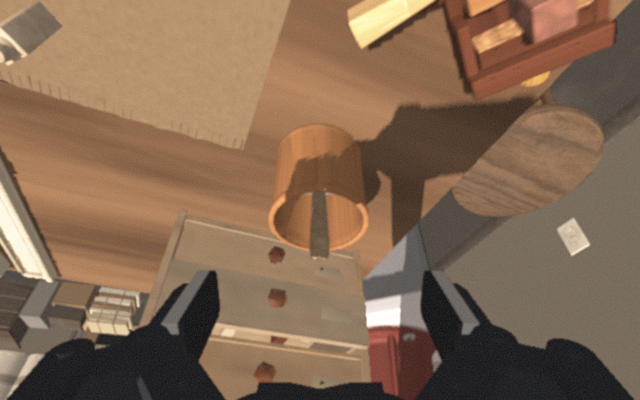

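Call:
{"api": "arm_command", "payload": {
  "plan": [0, 0, 0, 0.1, 0, 0, 1, 0, 0, 0, 0.1, 0.002, 0, 1, 0, 0, 0, 0.1, 0.002, 0, 1, 0, 0, 0, 0.1, 0, 0, 1, 0, 0, 0, 0, 0, 0, 1, 0, 0, 0, 0, 0, 0, -1, 0, 0, 0, 0, 0, 0, -1, 0, 0, 0, 0, 0, 0, -1],
  "grip_force": 90
}}

```text
time: 6.2
ee_pos: [0.5677, -0.1005, 0.1362]
orientation: [0.1, 60.1, 157.0]
ft_force: [0.4, 0.7, 0.1]
gripper_width: 0.0324
```

Call:
{"api": "arm_command", "payload": {
  "plan": [0, 0, 0, 0, 0, 0, -1, 0, 0, 0, 0, 0, 0, -1, 0, 0, 0, 0, 0, 0, -1, 0, 0, 0, 0, 0, 0, -1, 0, 0, 0, 0, 0, 0, -1, 0, 0, 0, 0, 0, 0, -1, 0, 0, 0, 0, 0, 0, -1, 0, 0, 0, 0, 0, 0, -1]
}}

```text
time: 7.2
ee_pos: [0.5672, -0.1003, 0.1357]
orientation: [0.1, 60.0, 157.0]
ft_force: [1.9, -0.1, 4.0]
gripper_width: 0.0094
```

Run:
```python
from h import *
T,s=tool(); desc(T); desc(load()); print(s['time'],s['joints'],s['ft_force'],s['gripper_width'])
c=shot('wrist'); cv2.imwrite('pics/wrist4.png',c['pixels'])
c=shot('scene'); cv2.imwrite('pics/scene4.png',cv2.resize(c['pixels'][60:260,240:540],None,fx=2.5,fy=2.5))
```

```text
pos [ 0.5672 -0.1003  0.1357] x [-0.46   0.195 -0.866] y [-0.391 -0.92   0.001]
pos [ 0.5678 -0.0996  0.1351] x [-0.461  0.195 -0.866] y [-0.391 -0.92   0.001]
7.2 [-18.18156429  31.54281705  84.97274481   2.39572227  93.38040141
  94.35018231] [ 1.89010608 -0.07509957  3.95918106] 0.009431154950342904
```

View pics/wrist4.png

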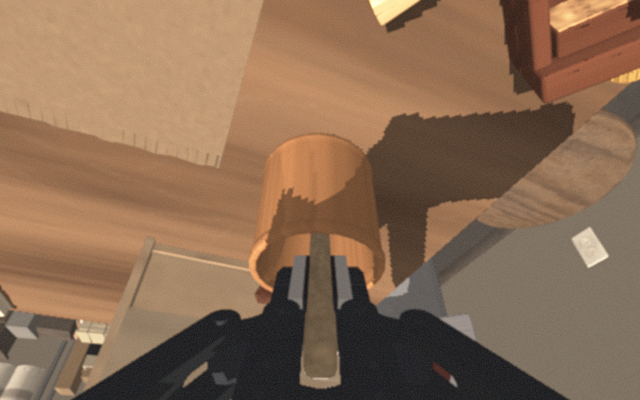

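View pics/scene4.png

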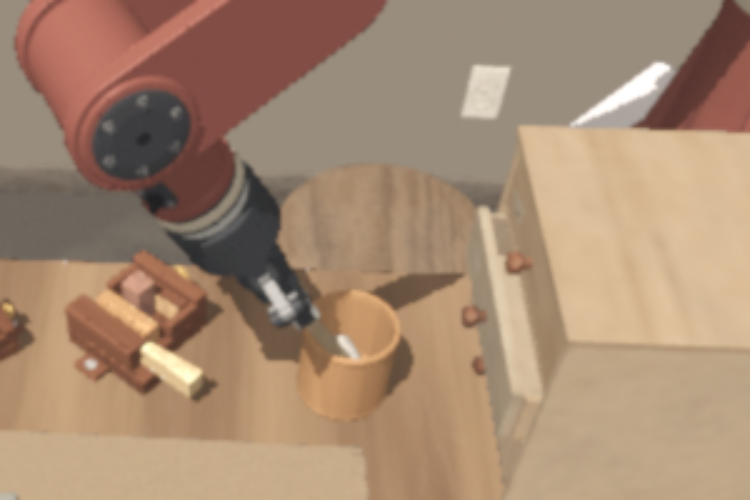

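Run:
```python
from h import *
T=load(); T=apply(T,[0,0,0,0,.004,0,0]); 
b=np.radians(-113)
Rv=look([0,0,-1],[np.cos(b),np.sin(b),0])
T1=plan(T,pose(Rv,np.array([.514,-.0757,.035+.1235])),8,-1,pivot=[.1235,0,0]); desc(T1)
T2=plan(T1,pose(Rv,np.array([.514,-.0757,.135+.1235])),5,-1); desc(T2); save(T2)
```

```text
0,0.042,0,-0.003,-0.001,0.041,-1
0,0.041,0,-0.004,-0.001,0.041,-1
0,0.042,0,-0.003,-0.001,0.04,-1
0,0.042,0,-0.003,-0.001,0.04,-1
0,0.041,0,-0.003,-0.001,0.04,-1
0,0.042,0,-0.004,-0.002,0.039,-1
0,0.042,0,-0.003,-0.001,0.039,-1
0,0.042,0,-0.003,-0.001,0.039,-1 
max mm 8.2 deg 3.8
pos [ 0.514  -0.0757  0.1586] x [ 0.    -0.001 -1.   ] y [-0.391 -0.92   0.001]
0,0,0,-0.1,0,0,-1
0,0,0,-0.1,0,0,-1
0,0,0,-0.1,0,0,-1
0,0,0,-0.1,0,0,-1
0,0,0,-0.1,0.001,0,-1 
max mm 20.0 deg 0.0
pos [ 0.5139 -0.0758  0.2586] x [ 0.    -0.001 -1.   ] y [-0.391 -0.92   0.001]
```

Call:
{"api": "arm_command", "payload": {
  "plan": [0, 0.042, 0, -0.003, -0.001, 0.041, -1, 0, 0.041, 0, -0.004, -0.001, 0.041, -1, 0, 0.042, 0, -0.003, -0.001, 0.04, -1, 0, 0.042, 0, -0.003, -0.001, 0.04, -1, 0, 0.041, 0, -0.003, -0.001, 0.04, -1, 0, 0.042, 0, -0.004, -0.002, 0.039, -1, 0, 0.042, 0, -0.003, -0.001, 0.039, -1, 0, 0.042, 0, -0.003, -0.001, 0.039, -1]
}}

```text
time: 8.3
ee_pos: [0.5121, -0.0751, 0.1575]
orientation: [103.2, 89.9, -99.8]
ft_force: [-0.4, -0.8, -1.7]
gripper_width: 0.0095
```

Run:
```python
from h import *
T,s=tool(); desc(T); print(s['time'],s['joints'],s['ft_force'],s['moment'],s['gripper_width'])
c=shot('wrist'); cv2.imwrite('pics/wrist5.png',c['pixels'])
c=shot('scene'); cv2.imwrite('pics/scene5.png',cv2.resize(c['pixels'][60:260,240:540],None,fx=2.5,fy=2.5))
for k in ["hammer_grip","hammer_head","pot"]:
  for d in spotter.tip_of('scene',k)[:2]: print(k,round(d['p'],2),np.array(d['centre']).round(4),proj(c,np.array(d['centre'])).round())
```

```text
pos [ 0.5121 -0.0751  0.1575] x [-0.    -0.001 -1.   ] y [-0.391 -0.92   0.001]
8.3 [-1.60885699e+01  5.67474995e+00  1.11544611e+02 -6.38829311e-02
  6.27744068e+01  9.69564144e+01] [-0.38874107 -0.84966359 -1.73957838] [0.0253757  0.01921352 0.03652514] 0.009499954736633875
hammer_grip 0.72 [ 0.5102 -0.0767  0.1535] [385. 166.]
hammer_head 0.81 [ 0.5065 -0.0756  0.027 ] [380. 205.]
pot 0.96 [ 0.5142 -0.0755 -0.001 ] [376. 214.]
```

View pics/wrist5.png

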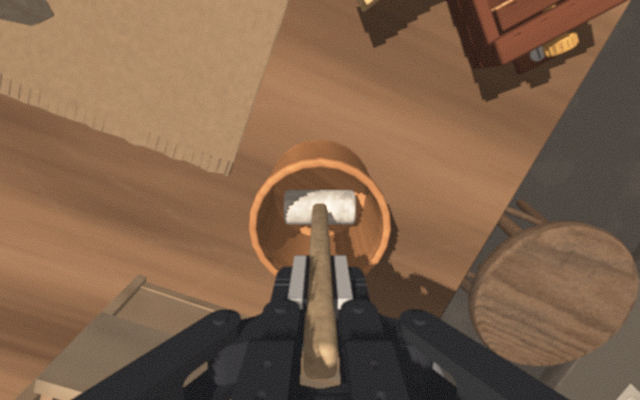

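View pics/scene5.png

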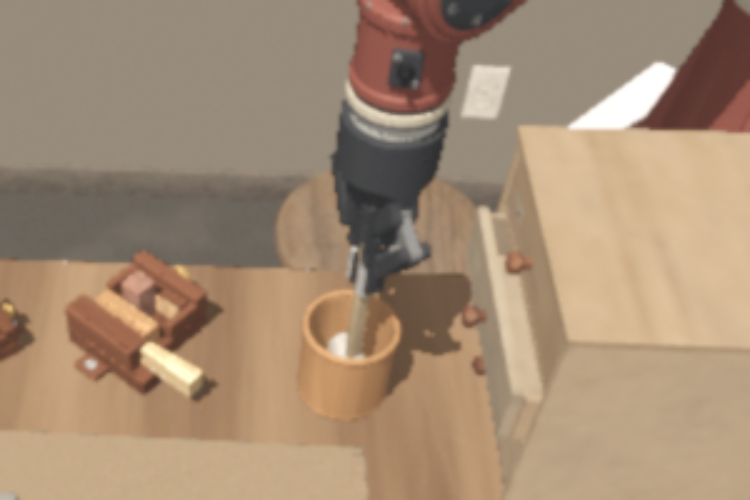

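Call:
{"api": "arm_command", "payload": {
  "plan": [0, 0, 0, -0.1, 0, 0, -1, 0, 0, 0, -0.1, 0, 0, -1, 0, 0, 0, -0.1, 0, 0, -1, 0, 0, 0, -0.1, 0, 0, -1, 0, 0, 0, -0.1, 0.001, 0, -1, 0, 0, 0, 0, 0, 0, -1, 0, 0, 0, 0, 0, 0, -1, 0, 0, 0, 0, 0, 0, -1]
}}

```text
time: 9.55
ee_pos: [0.5128, -0.0755, 0.2573]
orientation: [23.4, 89.9, -179.7]
ft_force: [-0.2, -0.9, -2.1]
gripper_width: 0.009
```

Run:
```python
from h import *
T,s=tool(); desc(T); desc(load()); print(s['time'],s['ft_force'],s['moment'],s['gripper_width'])
c=shot('wrist'); cv2.imwrite('pics/wrist6.png',c['pixels'])
W=cloud(c); Ti=np.linalg.inv(T); P=W@Ti[:3,:3].T+Ti[:3,3]
np.savez('wrist6.npz',P=P,px=c['pixels'])
for k in ["hammer_grip","hammer_head"]:
  for d in spotter.tip_of('wrist',k)[:2]: print(k,round(d['p'],2),(Ti@np.append(d['centre'],1))[:3].round(4))
m=(P[...,0]>.08)&(P[...,0]<.15)&(abs(P[...,1])<.04)&(abs(P[...,2])<.04)
Q=P[m]; print(len(Q),Q.min(0),Q.max(0),np.median(Q,0))
c=shot('scene'); cv2.imwrite('pics/scene6.png',cv2.resize(c['pixels'][60:260,240:540],None,fx=2.5,fy=2.5))
for k in ["hammer_grip","hammer_head","pot"]:
  for d in spotter.tip_of('scene',k)[:2]: print(k,round(d['p'],2),np.array(d['centre']).round(4),(Ti@np.append(d['centre'],1))[:3].round(4))
```

```text
pos [ 0.5128 -0.0755  0.2573] x [-0.002 -0.    -1.   ] y [-0.391 -0.92   0.001]
pos [ 0.5139 -0.0758  0.2586] x [ 0.    -0.001 -1.   ] y [-0.391 -0.92   0.001]
9.55 [-0.16697896 -0.93682779 -2.11705208] [ 0.00814202 -0.02413999 -0.01602199] 0.009032278479655287
hammer_grip 0.77 [ 0.0025 -0.0015 -0.0037]
hammer_head 0.91 [0.1237 0.0037 0.0013]
hammer_head 0.58 [ 0.236   0.128  -0.1537]
2320 [ 0.08006474 -0.02613456 -0.01238402] [0.12572604 0.02382641 0.0108416 ] [ 0.11314508 -0.00112281 -0.00550337]
hammer_grip 0.71 [ 0.5155 -0.0752  0.2516] [ 0.0057 -0.0014 -0.0024]
hammer_head 0.57 [ 0.511  -0.0718  0.1307] [ 0.1266 -0.0029  0.0028]
pot 0.61 [ 0.5146 -0.0753 -0.0025] [ 0.2598 -0.0012 -0.0021]
```

View pics/wrist6.png

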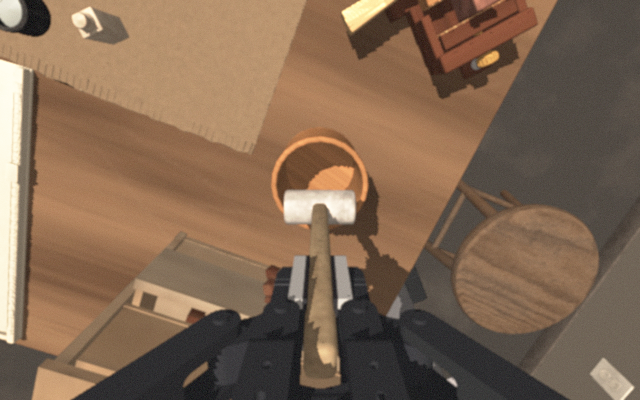

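View pics/scene6.png

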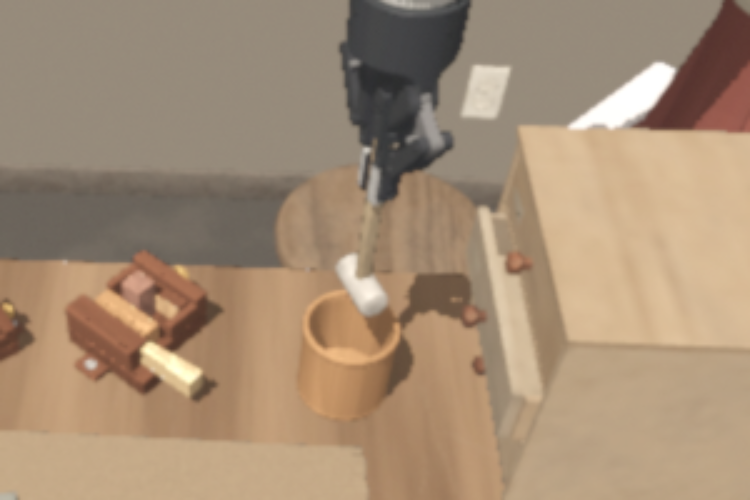

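Run:
```python
from h import *
T=load(); b=np.radians(-85); u=np.array([np.cos(b),np.sin(b),0])
Rv=look([0,0,-1],u)
H=np.array([.628,-.150,0])-.037*u; p=H+.001*u; p[2]=.2465
T1=plan(T,pose(Rv,p),8,-1); desc(T1)
p[2]=.1625
T2=plan(T1,pose(Rv,p),5,-1); desc(T2); save(T2)
```

```text
-0.039,0,0,0.008,-0.005,-0.073,-1
-0.039,0,0,0.007,-0.001,-0.074,-1
-0.039,0,0,0.008,0.004,-0.073,-1
-0.039,0,0,0.007,0.009,-0.073,-1
-0.039,0,0,0.008,0.013,-0.072,-1
-0.039,0,0,0.008,0.017,-0.071,-1
-0.038,0,0,0.007,0.021,-0.07,-1
-0.039,0,-0.001,0.008,0.026,-0.069,-1 
max mm 14.9 deg 3.5
pos [ 0.6249 -0.1141  0.2464] x [ 0.     0.001 -1.   ] y [ 0.087 -0.996 -0.001]
0,0,0,0.084,0,0,-1
0,0,0,0.084,0,0,-1
0,0,0,0.084,0,0,-1
0,0,0,0.084,0,0,-1
0,0,0,0.084,0.001,0,-1 
max mm 16.8 deg 0.0
pos [ 0.6249 -0.1142  0.1624] x [ 0.     0.001 -1.   ] y [ 0.087 -0.996 -0.001]
```

Call:
{"api": "arm_command", "payload": {
  "plan": [-0.039, 0, 0, 0.008, -0.005, -0.073, -1, -0.039, 0, 0, 0.007, -0.001, -0.074, -1, -0.039, 0, 0, 0.008, 0.004, -0.073, -1, -0.039, 0, 0, 0.007, 0.009, -0.073, -1, -0.039, 0, 0, 0.008, 0.013, -0.072, -1, -0.039, 0, 0, 0.008, 0.017, -0.071, -1, -0.038, 0, 0, 0.007, 0.021, -0.07, -1, -0.039, 0, -0.001, 0.008, 0.026, -0.069, -1]
}}

```text
time: 10.9
ee_pos: [0.6249, -0.1141, 0.2466]
orientation: [-113.9, 89.9, 71.2]
ft_force: [0.0, -0.3, -2.0]
gripper_width: 0.0091
```

Call:
{"api": "arm_command", "payload": {
  "plan": [0, 0, 0, 0.084, 0, 0, -1, 0, 0, 0, 0.084, 0, 0, -1, 0, 0, 0, 0.084, 0, 0, -1, 0, 0, 0, 0.084, 0, 0, -1, 0, 0, 0, 0.084, 0.001, 0, -1, 0, 0, 0, 0, 0, 0, -1, 0, 0, 0, 0, 0, 0, -1, 0, 0, 0, 0, 0, 0, -1]
}}

```text
time: 11.9
ee_pos: [0.6252, -0.1144, 0.164]
orientation: [177.4, 89.9, 2.3]
ft_force: [0.7, 0.2, -0.9]
gripper_width: 0.0096
```

Run:
```python
from h import *
T,s=tool(); desc(T); desc(load()); print(s['time'],s['ft_force'],s['moment'],s['gripper_width'])
c=shot('wrist'); cv2.imwrite('pics/wrist7.png',c['pixels'])
W=cloud(c); np.savez('wrist7.npz',W=W,px=c['pixels'],M=c['M'],f=c['f'],cx=c['cx'],cy=c['cy'])
Ti=np.linalg.inv(T)
for k in ["hammer_head","wedge_head","wedge","bed"]:
  for d in spotter.tip_of('wrist',k)[:2]: print(k,round(d['p'],2),d['centre'],(Ti@np.append(d['centre'],1))[:3].round(4))
c=shot('scene'); cv2.imwrite('pics/scene7.png',cv2.resize(c['pixels'][100:260,220:420],None,fx=4,fy=3.7))
for k in ["hammer_head","wedge_head","bed"]:
  for d in spotter.tip_of('scene',k)[:2]: print(k,round(d['p'],2),np.array(d['centre']).round(4),(Ti@np.append(d['centre'],1))[:3].round(4))
```

```text
pos [ 0.6252 -0.1144  0.164 ] x [ 0.002  0.    -1.   ] y [ 0.087 -0.996  0.   ]
pos [ 0.6249 -0.1142  0.1624] x [ 0.     0.001 -1.   ] y [ 0.087 -0.996 -0.001]
11.9 [ 0.65150244  0.18135532 -0.90886027] [ 0.0149626  -0.00936151  0.0153317 ] 0.009634120039016357
wedge_head 0.75 [0.6315, -0.1497, 0.0318] [ 0.1322  0.0357 -0.0029]
wedge 0.56 [0.6412, -0.2088, 0.0203] [ 0.1437  0.0954 -0.0074]
bed 0.92 [0.61, -0.2454, 0.0009] [0.163  0.1292 0.0269]
bed 0.42 [0.711, 0.0503, 0.0055] [ 0.1587 -0.1567 -0.0993]
hammer_head 0.76 [ 0.6215 -0.1144  0.0368] [ 0.1271 -0.0004  0.004 ]
wedge_head 0.81 [ 0.6283 -0.1469  0.0287] [1.353e-01 3.260e-02 1.000e-04]
bed 0.95 [ 0.6106 -0.2492 -0.0011] [0.165  0.133  0.0267]
bed 0.63 [ 0.7446 -0.3456 -0.0032] [ 0.1674  0.2406 -0.0985]
```

View pics/wrist7.png

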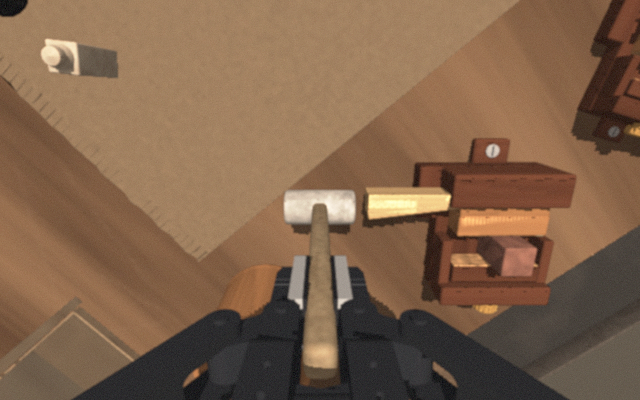

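View pics/scene7.png

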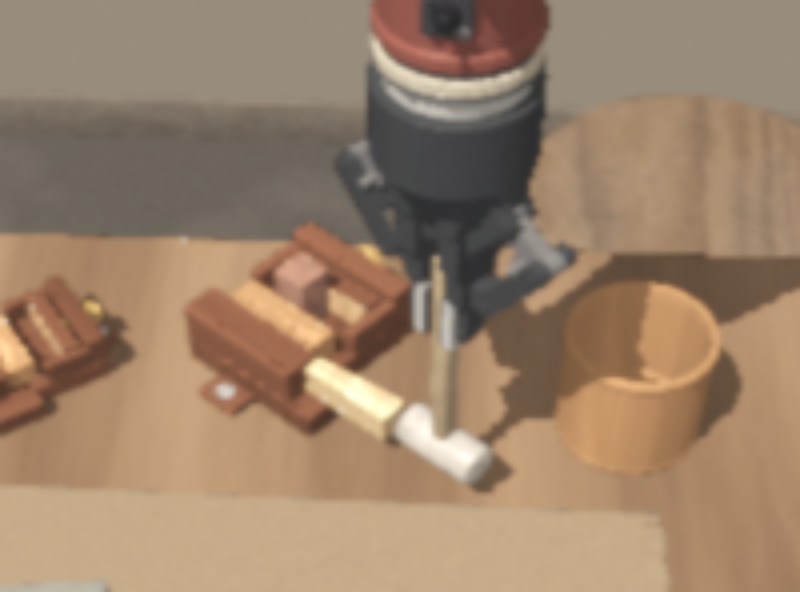

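Call:
{"api": "arm_command", "payload": {
  "plan": [0, 0, 0, 0, 0.016, -0.004, -1, 0, 0, 0, 0, 0.016, -0.004, -1, 0, 0, 0, 0, 0.016, 0, -1, 0, 0, 0, 0, 0.016, 0, -1, 0, 0, 0, 0, 0.016, 0, -1, 0, 0, 0, 0, 0.016, 0, -1, 0, 0, 0, 0, 0, 0, -1, 0, 0, 0, 0, 0, 0, -1]
}}

```text
time: 13.35
ee_pos: [0.6277, -0.1332, 0.1627]
orientation: [-118.8, 90.0, 66.2]
ft_force: [-0.5, -0.3, -1.4]
gripper_width: 0.0094
```

Run:
```python
from h import *
T0=load(); T0=apply(T0,[0,0,0,0,.096,-.008,0]); save(T0)
T,s=tool(); desc(T); desc(T0); print(s['time'],s['ft_force'],s['moment'],s['gripper_width'])
c=shot('wrist'); cv2.imwrite('pics/wrist8.png',c['pixels'])
Ti=np.linalg.inv(T)
for k in ["wedge_head"]:
  for d in spotter.tip_of('wrist',k)[:2]: print(k,round(d['p'],2),d['centre'],(Ti@np.append(d['centre'],1))[:3].round(4))
```

```text
pos [ 0.6277 -0.1332  0.1627] x [ 0.     0.001 -1.   ] y [ 0.087 -0.996 -0.001]
pos [ 0.6282 -0.1332  0.1624] x [ 0.     0.001 -1.   ] y [ 0.087 -0.996 -0.001]
13.35 [-0.5154535  -0.29001765 -1.4198437 ] [-0.01452675  0.02783146 -0.04841199] 0.009363995219059512
wedge_head 0.65 [0.6293, -0.1593, 0.0299] [0.1328 0.0263 0.0007]
wedge_head 0.55 [0.52, -0.0738, -0.0007] [ 0.1634 -0.0684  0.1022]
```

View pics/wrist8.png

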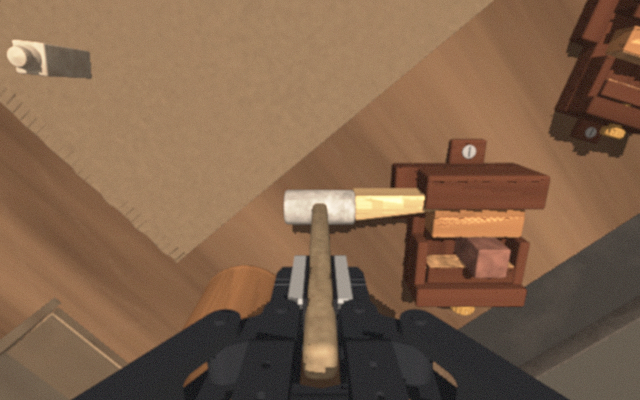

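Call:
{"api": "arm_command", "payload": {
  "plan": [0, 0, 0, 0, -0.015, 0, -1, 0, 0, 0, 0, 0.01, 0, -1, 0, 0, 0, 0, 0.01, 0, -1, 0, 0, 0, 0, 0.01, 0, -1, 0, 0, 0, 0, 0.005, 0, -1, 0, 0, 0, 0, 0, 0, -1, 0, 0, 0, 0, 0, 0, -1, 0, 0, 0, 0, 0, 0, -1]
}}

```text
time: 14.45
ee_pos: [0.628, -0.1372, 0.1627]
orientation: [-129.5, 90.0, 55.5]
ft_force: [0.3, 0.1, -1.2]
gripper_width: 0.0092
```

Call:
{"api": "arm_command", "payload": {
  "plan": [0, 0, 0, 0, -0.015, 0, -1, 0, 0, 0, 0, 0.01, 0, -1, 0, 0, 0, 0, 0.01, 0, -1, 0, 0, 0, 0, 0.005, 0, -1, 0, 0, 0, 0, 0, 0, -1, 0, 0, 0, 0, 0, 0, -1, 0, 0, 0, 0, 0, 0, -1, 0, 0, 0, 0, 0, 0, -1]
}}

```text
time: 15.45
ee_pos: [0.6282, -0.139, 0.1627]
orientation: [-108.5, 89.9, 76.5]
ft_force: [-1.0, 0.9, -1.1]
gripper_width: 0.0091
```

Call:
{"api": "arm_command", "payload": {
  "plan": [0, 0, 0, 0, -0.015, 0, -1, 0, 0, 0, 0, 0.01, 0, -1, 0, 0, 0, 0, 0.01, 0, -1, 0, 0, 0, 0, 0.005, 0, -1, 0, 0, 0, 0, 0, 0, -1, 0, 0, 0, 0, 0, 0, -1, 0, 0, 0, 0, 0, 0, -1, 0, 0, 0, 0, 0, 0, -1]
}}

```text
time: 16.45
ee_pos: [0.6284, -0.1411, 0.1627]
orientation: [-119.0, 90.0, 66.0]
ft_force: [0.3, 2.2, -0.8]
gripper_width: 0.0095
```

Run:
```python
from h import *
T,s=tool(); desc(T); print(s['time'],s['ft_force'],s['moment'],s['qvel'].round(2),s['joint_efforts'].round(2))
```

```text
pos [ 0.6284 -0.1411  0.1627] x [ 0.     0.001 -1.   ] y [ 0.087 -0.996 -0.001]
16.45 [ 0.29114983  2.17386162 -0.82842534] [3.40126461e-01 2.91878327e-02 1.82168971e-04] [-0.11 -0.11 -0.01  0.17  0.16 -0.03] [-7.300e-01 -4.356e+01 -2.904e+01 -3.800e-01 -1.800e-01  1.000e-02]
```

Call:
{"api": "arm_command", "payload": {
  "plan": [0, 0, 0, 0, -0.01, 0, -1, 0, 0, 0, 0, 0.005, 0, -1, 0, 0, 0, 0, 0.005, 0, -1, 0, 0, 0, 0, 0.005, 0, -1, 0, 0, 0, 0, 0, 0, -1, 0, 0, 0, 0, 0, 0, -1, 0, 0, 0, 0, 0, 0, -1, 0, 0, 0, 0, 0, 0, -1]
}}

```text
time: 17.45
ee_pos: [0.6285, -0.142, 0.1627]
orientation: [-112.6, 89.9, 72.4]
ft_force: [0.6, 2.2, -1.3]
gripper_width: 0.0091
```

Run:
```python
from h import *
T,s=tool(); desc(T); print(s['time'],s['ft_force'],s['moment'],s['joint_efforts'].round(2))
```

```text
pos [ 0.6285 -0.142   0.1627] x [ 0.     0.001 -1.   ] y [ 0.087 -0.996 -0.001]
17.45 [ 0.58417341  2.19807809 -1.2977714 ] [0.38974005 0.0577724  0.00749414] [-9.100e-01 -4.357e+01 -2.913e+01 -4.900e-01 -2.600e-01  1.000e-02]
```

Call:
{"api": "arm_command", "payload": {
  "plan": [0, 0, 0, 0, -0.01, 0, -1, 0, 0, 0, 0, 0.0075, 0, -1, 0, 0, 0, 0, 0.005, 0, -1, 0, 0, 0, 0, 0.005, 0, -1, 0, 0, 0, 0, 0, 0, -1, 0, 0, 0, 0, 0, 0, -1, 0, 0, 0, 0, 0, 0, -1, 0, 0, 0, 0, 0, 0, -1]
}}

```text
time: 18.45
ee_pos: [0.6286, -0.1436, 0.1627]
orientation: [-118.2, 90.0, 66.7]
ft_force: [-0.3, 1.3, -0.7]
gripper_width: 0.0091
```

Run:
```python
from h import *
T,s=tool(); desc(T); print(s['time'],s['ft_force'],s['moment'],s['joint_efforts'].round(2))
```

```text
pos [ 0.6286 -0.1436  0.1627] x [ 0.     0.001 -1.   ] y [ 0.087 -0.996 -0.001]
18.45 [-0.32257496  1.31598623 -0.73413105] [ 0.33461263  0.03520607 -0.07596749] [-7.900e-01 -4.363e+01 -2.910e+01 -4.100e-01 -2.100e-01  1.000e-02]
```

Call:
{"api": "arm_command", "payload": {
  "plan": [0, 0, 0, 0, -0.01, 0, -1, 0, 0, 0, 0, 0.0075, 0, -1, 0, 0, 0, 0, 0.005, 0, -1, 0, 0, 0, 0, 0.005, 0, -1, 0, 0, 0, 0, 0, 0, -1, 0, 0, 0, 0, 0, 0, -1, 0, 0, 0, 0, 0, 0, -1, 0, 0, 0, 0, 0, 0, -1]
}}

```text
time: 19.45
ee_pos: [0.6287, -0.145, 0.1627]
orientation: [-111.9, 90.0, 73.1]
ft_force: [-0.2, 1.2, -1.1]
gripper_width: 0.0093
```

Run:
```python
from h import *
T,s=tool(); desc(T); print(s['time'],s['ft_force'],s['moment'],s['joint_efforts'].round(2))
```

```text
pos [ 0.6287 -0.145   0.1627] x [ 0.     0.001 -1.   ] y [ 0.087 -0.996 -0.001]
19.45 [-0.19496638  1.16468558 -1.06287668] [ 0.3244958   0.01670883 -0.00118063] [-8.600e-01 -4.367e+01 -2.913e+01 -4.500e-01 -2.400e-01  1.000e-02]
```

Call:
{"api": "arm_command", "payload": {
  "plan": [0, 0, 0, 0, -0.01, 0, -1, 0, 0, 0, 0, 0.0075, 0, -1, 0, 0, 0, 0, 0.005, 0, -1, 0, 0, 0, 0, 0.005, 0, -1, 0, 0, 0, 0, 0, 0, -1, 0, 0, 0, 0, 0, 0, -1, 0, 0, 0, 0, 0, 0, -1, 0, 0, 0, 0, 0, 0, -1]
}}

```text
time: 20.45
ee_pos: [0.6288, -0.1466, 0.1627]
orientation: [-119.8, 90.0, 65.1]
ft_force: [-0.8, 0.3, -0.9]
gripper_width: 0.0092
```

Run:
```python
from h import *
T,s=tool(); desc(T); print(s['time'],s['ft_force'],s['moment'],s['joint_efforts'].round(2))
```

```text
pos [ 0.6288 -0.1466  0.1627] x [ 0.     0.001 -1.   ] y [ 0.087 -0.996 -0.001]
20.45 [-0.77871644  0.2529583  -0.87874884] [ 0.34520442  0.02561891 -0.0087872 ] [-8.400e-01 -4.369e+01 -2.911e+01 -4.400e-01 -2.300e-01  1.000e-02]
```

Call:
{"api": "arm_command", "payload": {
  "plan": [0, 0, 0, 0, -0.01, 0, -1, 0, 0, 0, 0, 0.0075, 0, -1, 0, 0, 0, 0, 0.005, 0, -1, 0, 0, 0, 0, 0.005, 0, -1, 0, 0, 0, 0, 0, 0, -1, 0, 0, 0, 0, 0, 0, -1, 0, 0, 0, 0, 0, 0, -1, 0, 0, 0, 0, 0, 0, -1]
}}

```text
time: 21.45
ee_pos: [0.629, -0.148, 0.1627]
orientation: [-118.2, 89.9, 66.8]
ft_force: [-0.5, 0.8, -0.6]
gripper_width: 0.0096
```

Run:
```python
from h import *
T,s=tool(); desc(T); print(s['time'],s['ft_force'],s['moment'],s['joint_efforts'].round(2))
```

```text
pos [ 0.629  -0.148   0.1627] x [ 0.     0.001 -1.   ] y [ 0.087 -0.996 -0.001]
21.45 [-0.48924462  0.7883811  -0.57271821] [0.31992651 0.01372702 0.00998583] [-8.300e-01 -4.378e+01 -2.915e+01 -4.400e-01 -2.300e-01  1.000e-02]
```

Call:
{"api": "arm_command", "payload": {
  "plan": [0, 0, 0, 0, -0.01, 0, -1, 0, 0, 0, 0, 0.0075, 0, -1, 0, 0, 0, 0, 0.005, 0, -1, 0, 0, 0, 0, 0.005, 0, -1, 0, 0, 0, 0, 0, 0, -1, 0, 0, 0, 0, 0, 0, -1, 0, 0, 0, 0, 0, 0, -1, 0, 0, 0, 0, 0, 0, -1]
}}

```text
time: 22.45
ee_pos: [0.6291, -0.1495, 0.1627]
orientation: [-115.3, 90.0, 69.6]
ft_force: [-0.1, 1.0, -0.1]
gripper_width: 0.0092
```

Run:
```python
from h import *
T,s=tool(); desc(T); print(s['time'],s['ft_force'],s['moment'],s['joint_efforts'].round(2))
c=shot('wrist'); cv2.imwrite('pics/wrist9.png',cv2.resize(c['pixels'][140:340,270:570],None,fx=2.5,fy=2.5))
```

```text
pos [ 0.6291 -0.1495  0.1627] x [ 0.     0.001 -1.   ] y [ 0.087 -0.996 -0.001]
22.45 [-0.14364802  0.99123018 -0.13191568] [0.34831883 0.05204327 0.0503331 ] [-8.600e-01 -4.377e+01 -2.911e+01 -4.500e-01 -2.300e-01  1.000e-02]
```

View pics/wrist9.png

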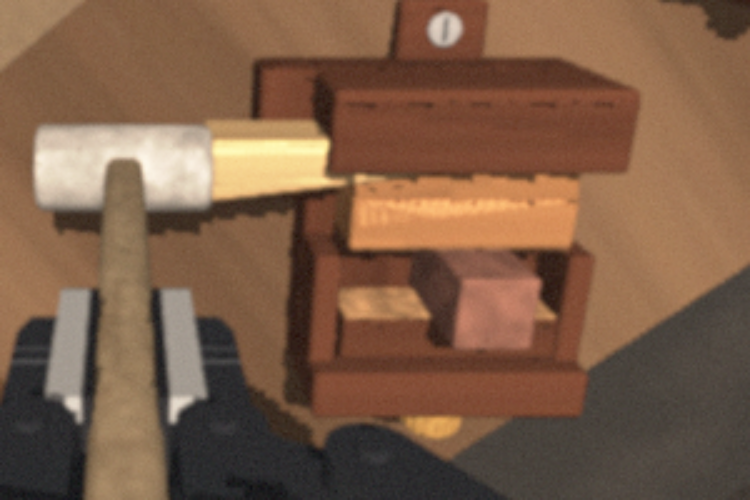

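Call:
{"api": "arm_command", "payload": {
  "plan": [0, 0, 0, 0, -0.01, 0, -1, 0, 0, 0, 0, 0.0075, 0, -1, 0, 0, 0, 0, 0.005, 0, -1, 0, 0, 0, 0, 0.005, 0, -1, 0, 0, 0, 0, 0, 0, -1, 0, 0, 0, 0, 0, 0, -1, 0, 0, 0, 0, 0, 0, -1, 0, 0, 0, 0, 0, 0, -1]
}}

```text
time: 23.5
ee_pos: [0.6292, -0.151, 0.1627]
orientation: [-113.0, 90.0, 71.9]
ft_force: [0.5, 1.4, -1.0]
gripper_width: 0.0087
```

Run:
```python
from h import *
T,s=tool(); desc(T); print(s['time'],s['ft_force'],s['moment'],s['joint_efforts'].round(2))
```

```text
pos [ 0.6292 -0.151   0.1627] x [ 0.     0.001 -1.   ] y [ 0.087 -0.996 -0.001]
23.5 [ 0.4910326   1.44184431 -0.95925456] [ 0.38778824  0.1248814  -0.04848778] [-8.300e-01 -4.387e+01 -2.918e+01 -4.300e-01 -2.400e-01  1.000e-02]
```

Call:
{"api": "arm_command", "payload": {
  "plan": [0, 0, 0, 0, -0.01, 0, -1, 0, 0, 0, 0, 0.0075, 0, -1, 0, 0, 0, 0, 0.005, 0, -1, 0, 0, 0, 0, 0.005, 0, -1, 0, 0, 0, 0, 0, 0, -1, 0, 0, 0, 0, 0, 0, -1, 0, 0, 0, 0, 0, 0, -1, 0, 0, 0, 0, 0, 0, -1]
}}

```text
time: 24.5
ee_pos: [0.6294, -0.1525, 0.1627]
orientation: [-120.2, 89.9, 64.8]
ft_force: [-0.7, 1.4, -1.0]
gripper_width: 0.0096
```

Run:
```python
from h import *
T,s=tool(); desc(T); print(s['time'],s['ft_force'],s['moment'],s['joint_efforts'].round(2))
```

```text
pos [ 0.6294 -0.1525  0.1627] x [ 0.     0.001 -1.   ] y [ 0.087 -0.996 -0.001]
24.5 [-0.6584781   1.38639011 -1.00499434] [0.35244135 0.07701999 0.08008925] [-8.500e-01 -4.385e+01 -2.910e+01 -4.400e-01 -2.200e-01  1.000e-02]
```

Call:
{"api": "arm_command", "payload": {
  "plan": [0, 0, 0, 0, -0.01, 0, -1, 0, 0, 0, 0, 0.0075, 0, -1, 0, 0, 0, 0, 0.005, 0, -1, 0, 0, 0, 0, 0.005, 0, -1, 0, 0, 0, 0, 0, 0, -1, 0, 0, 0, 0, 0, 0, -1, 0, 0, 0, 0, 0, 0, -1, 0, 0, 0, 0, 0, 0, -1]
}}

```text
time: 25.5
ee_pos: [0.6294, -0.1537, 0.1627]
orientation: [-99.9, 89.9, 85.1]
ft_force: [0.2, 3.6, -1.0]
gripper_width: 0.0097
```

Run:
```python
from h import *
T,s=tool(); desc(T); print(s['time'],s['ft_force'],s['moment'],s['joint_efforts'].round(2))
```

```text
pos [ 0.6294 -0.1537  0.1627] x [ 0.     0.002 -1.   ] y [ 0.087 -0.996 -0.001]
25.5 [ 0.15236546  3.58351408 -0.98604422] [0.96958344 0.1114839  0.00132213] [-2.210e+00 -4.360e+01 -2.942e+01 -1.160e+00 -6.500e-01  1.000e-02]
```

Call:
{"api": "arm_command", "payload": {
  "plan": [0, 0, 0, 0, -0.01, 0, -1, 0, 0, 0, 0, 0.006, 0, -1, 0, 0, 0, 0, 0.004, 0, -1, 0, 0, 0, 0, 0.004, 0, -1, 0, 0, 0, 0, 0, 0, -1, 0, 0, 0, 0, 0, 0, -1, 0, 0, 0, 0, 0, 0, -1, 0, 0, 0, 0, 0, 0, -1]
}}

```text
time: 26.5
ee_pos: [0.6295, -0.1541, 0.1628]
orientation: [-96.6, 89.9, 88.4]
ft_force: [-1.7, 5.6, 0.3]
gripper_width: 0.0093
```

Run:
```python
from h import *
T,s=tool(); desc(T); print(s['time'],s['ft_force'],s['moment'],s['joint_efforts'].round(2))
```

```text
pos [ 0.6295 -0.1541  0.1628] x [ 0.     0.002 -1.   ] y [ 0.087 -0.996 -0.002]
26.5 [-1.73024383  5.55539784  0.2550774 ] [ 1.33233333  0.14800513 -0.02477964] [-3.090e+00 -4.326e+01 -2.949e+01 -1.610e+00 -9.100e-01  1.000e-02]
```

Call:
{"api": "arm_command", "payload": {
  "plan": [0, 0, 0, 0, -0.01, 0, -1, 0, 0, 0, 0, 0.008, 0, -1, 0, 0, 0, 0, 0.005, 0, -1, 0, 0, 0, 0, 0.003, 0, -1, 0, 0, 0, 0, 0, 0, -1, 0, 0, 0, 0, 0, 0, -1, 0, 0, 0, 0, 0, 0, -1, 0, 0, 0, 0, 0, 0, -1]
}}

```text
time: 27.5
ee_pos: [0.6296, -0.1547, 0.1627]
orientation: [-91.3, 89.8, 93.6]
ft_force: [0.4, 5.6, 0.7]
gripper_width: 0.0093
```

Run:
```python
from h import *
T,s=tool(); desc(T); print(s['time'],s['ft_force'],s['moment'],s['joint_efforts'].round(2))
```

```text
pos [ 0.6296 -0.1547  0.1627] x [-0.     0.004 -1.   ] y [ 0.086 -0.996 -0.004]
27.5 [0.37195172 5.58119315 0.70436426] [ 1.70954748  0.15821808 -0.04524546] [-3.960e+00 -4.317e+01 -2.966e+01 -2.080e+00 -1.130e+00  2.000e-02]
```

Call:
{"api": "arm_command", "payload": {
  "plan": [0, 0, 0, 0, -0.01, 0, -1, 0, 0, 0, 0, 0.01, 0, -1, 0, 0, 0, 0, 0.006, 0, -1, 0, 0, 0, 0, 0.004, 0, -1, 0, 0, 0, 0, 0, 0, -1, 0, 0, 0, 0, 0, 0, -1, 0, 0, 0, 0, 0, 0, -1, 0, 0, 0, 0, 0, 0, -1]
}}

```text
time: 28.5
ee_pos: [0.6296, -0.1556, 0.1628]
orientation: [-89.0, 89.6, 96.0]
ft_force: [-1.0, 9.8, 0.9]
gripper_width: 0.0091
```

Run:
```python
from h import *
T,s=tool(); desc(T); print(s['time'],s['ft_force'],s['moment'],s['joint_efforts'].round(2))
c=shot('wrist'); cv2.imwrite('pics/wrist10.png',cv2.resize(c['pixels'][140:340,270:570],None,fx=2.5,fy=2.5))
W=cloud(c); np.savez('wrist10.npz',W=W,px=c['pixels'],M=c['M'],f=c['f'],cx=c['cx'],cy=c['cy'])
```

```text
pos [ 0.6296 -0.1556  0.1628] x [-0.001  0.006 -1.   ] y [ 0.086 -0.996 -0.006]
28.5 [-0.9974605   9.75489937  0.94188873] [ 2.37037492  0.24081176 -0.01218381] [-5.470e+00 -4.282e+01 -2.989e+01 -2.880e+00 -1.550e+00  2.000e-02]
```

View pics/wrist10.png

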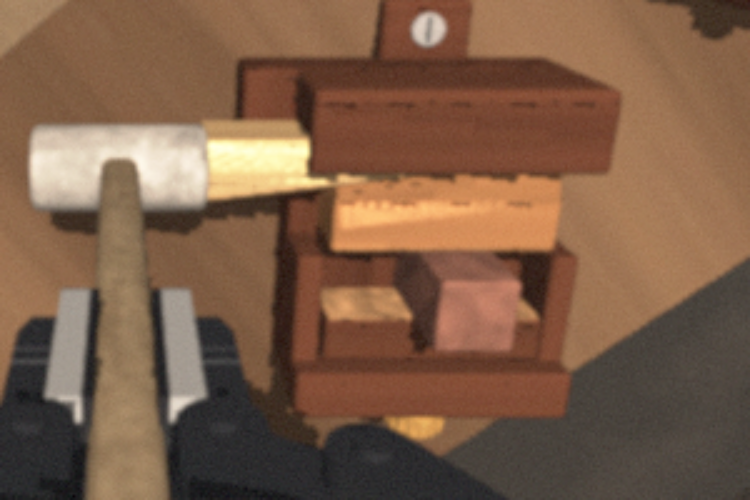

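Run:
```python
from h import *
T=load(); T=apply(T,[0,0,0,0,.125,0,0]); desc(T)
T=apply(T,[0,0,0,-.5,-.125,0,0]); desc(T)
b=np.radians(-113)
Rv=look([0,0,-1],[np.cos(b),np.sin(b),0])
T1=plan(T,pose(Rv,np.array([.5146,-.0757,.2620])),8,-1); desc(T1); save(T1)
```

```text
pos [ 0.6303 -0.1581  0.1624] x [ 0.     0.001 -1.   ] y [ 0.087 -0.996 -0.001]
pos [ 0.6281 -0.1333  0.2624] x [ 0.     0.001 -1.   ] y [ 0.087 -0.996 -0.001]
0.039,0,0,0,-0.042,0.068,-1
0.039,0,0,0.001,-0.038,0.07,-1
0.039,0,0,0,-0.033,0.072,-1
0.038,0,0,0,-0.029,0.074,-1
0.039,0,0,0,-0.025,0.076,-1
0.039,0,0,0.001,-0.02,0.077,-1
0.039,0,0,0,-0.015,0.078,-1
0.039,0,0.001,0,-0.01,0.079,-1 
max mm 16.0 deg 3.5
pos [ 0.5145 -0.0757  0.262 ] x [-0.    -0.001 -1.   ] y [-0.391 -0.92   0.001]
```

Call:
{"api": "arm_command", "payload": {
  "plan": [0, 0, 0, 0, -0.04, 0, -1, 0, 0, 0, 0, -0.045, 0, -1, 0, 0, 0, 0, -0.04, 0, -1, 0, 0, 0, -0.1, 0, 0, -1, 0, 0, 0, -0.1, 0, 0, -1, 0, 0, 0, -0.1, 0, 0, -1, 0, 0, 0, -0.1, 0, 0, -1, 0, 0, 0, -0.1, 0, 0, -1]
}}

```text
time: 29.55
ee_pos: [0.6278, -0.1334, 0.2646]
orientation: [-167.3, 89.9, 17.6]
ft_force: [0.1, 0.2, -1.3]
gripper_width: 0.0093
```

Call:
{"api": "arm_command", "payload": {
  "plan": [0.039, 0, 0, 0, -0.042, 0.068, -1, 0.039, 0, 0, 0.001, -0.038, 0.07, -1, 0.039, 0, 0, 0, -0.033, 0.072, -1, 0.038, 0, 0, 0, -0.029, 0.074, -1, 0.039, 0, 0, 0, -0.025, 0.076, -1, 0.039, 0, 0, 0.001, -0.02, 0.077, -1, 0.039, 0, 0, 0, -0.015, 0.078, -1, 0.039, 0, 0.001, 0, -0.01, 0.079, -1]
}}

```text
time: 30.55
ee_pos: [0.5137, -0.0754, 0.2632]
orientation: [130.8, 89.9, -72.3]
ft_force: [0.2, -0.3, -0.9]
gripper_width: 0.0091
```

Run:
```python
from h import *
c=shot('scene'); cv2.imwrite('pics/scene11.png',cv2.resize(c['pixels'][60:260,200:500],None,fx=2.5,fy=2.5))
T,s=tool(); desc(T); desc(load()); print(s['time'],s['ft_force'],s['moment'])
c=shot('wrist'); cv2.imwrite('pics/wrist11.png',c['pixels'])
W=cloud(c); Ti=np.linalg.inv(T); P=W@Ti[:3,:3].T+Ti[:3,3]
m=(P[...,0]>.08)&(P[...,0]<.15)&(abs(P[...,1])<.04)&(abs(P[...,2])<.04)
Q=P[m]; print(len(Q),Q.min(0),Q.max(0),np.median(Q,0))
for k in ["hammer_head","pot"]:
  for d in spotter.tip_of('wrist',k)[:2]: print(k,round(d['p'],2),d['centre'],(Ti@np.append(d['centre'],1))[:3].round(4))
```

```text
pos [ 0.512  -0.0744  0.2629] x [-0.002  0.    -1.   ] y [-0.394 -0.919  0.001]
pos [ 0.5145 -0.0757  0.262 ] x [-0.    -0.001 -1.   ] y [-0.391 -0.92   0.001]
30.6 [-1.6466635   0.70945805 -1.05274412] [ 0.13213604  0.1590381  -0.06836473]
2310 [ 0.08007354 -0.0260077  -0.01242603] [0.12679995 0.02374323 0.01074581] [ 0.11311147 -0.00114197 -0.00552719]
hammer_head 0.64 [0.5073, -0.0774, 0.1368] [0.1261 0.0045 0.0029]
pot 0.61 [0.5183, -0.0758, 0.0006] [ 0.2623 -0.0014 -0.0069]
```

View pics/wrist11.png

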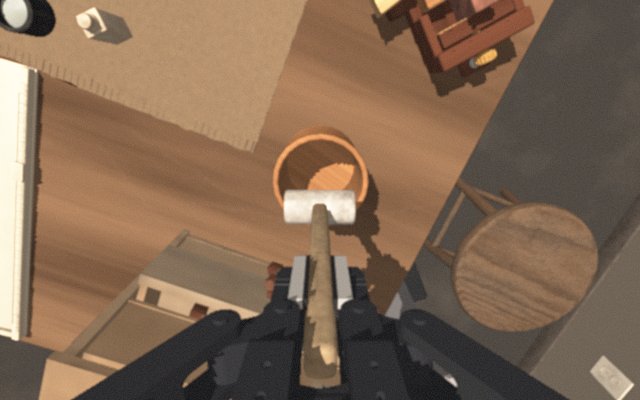

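View pics/scene11.png

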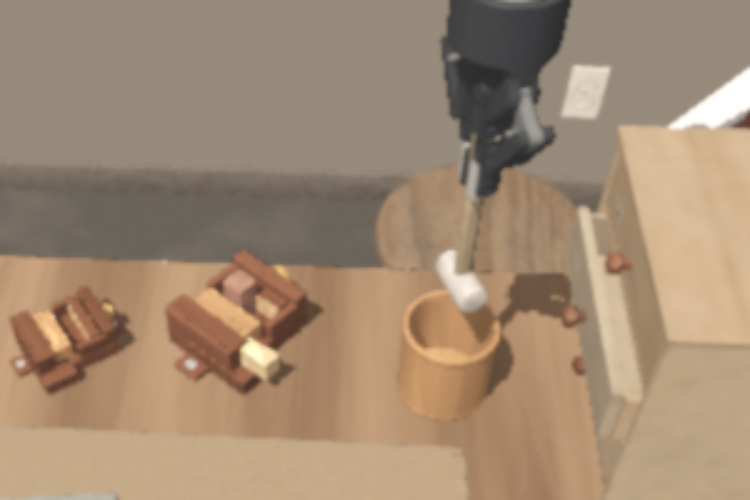

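Call:
{"api": "arm_command", "payload": {
  "plan": [0, 0, 0, 0.1, 0, 0, -1, 0, 0, 0, 0.1, 0, 0, -1, 0, 0, 0, 0.1, 0, 0, -1, 0, 0, 0, 0.1, 0, 0, -1, 0, 0, 0, 0.1, 0, 0, -1, 0, 0, 0, 0.05, 0, 0, -1, 0, 0, 0, 0, 0, 0, -1, 0, 0, 0, 0, 0, 0, -1]
}}

```text
time: 31.75
ee_pos: [0.5149, -0.0759, 0.1533]
orientation: [164.3, 89.9, -38.7]
ft_force: [-0.1, 0.2, -1.4]
gripper_width: 0.0093
```

Run:
```python
from h import *
T,s=tool(); desc(T); print(s['time'],s['ft_force'],s['moment'])
c=shot('wrist'); cv2.imwrite('pics/wrist12.png',c['pixels'])
```

```text
pos [ 0.5149 -0.0759  0.1533] x [ 0.002 -0.001 -1.   ] y [-0.391 -0.92   0.001]
31.75 [-0.0670166   0.18675911 -1.35881117] [0.05335216 0.00750891 0.01768238]
```

View pics/wrist12.png

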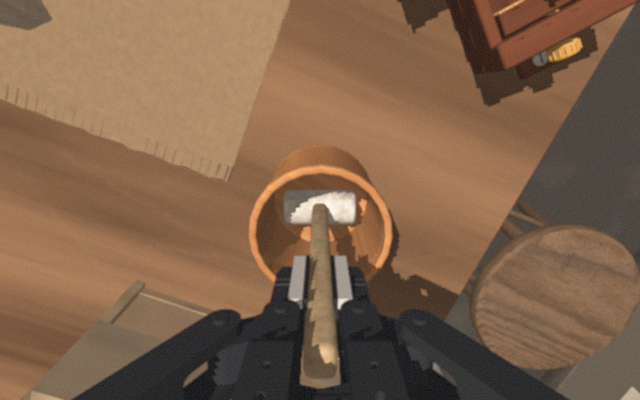

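Call:
{"api": "arm_command", "payload": {
  "plan": [0, 0, 0, 0.005, 0, 0, -1, 0, 0, 0, 0.005, 0, 0, -1, 0, 0, 0, 0.005, 0, 0, -1, 0, 0, 0, 0.003, 0, 0, -1, 0, 0, 0, 0, 0, 0, -1, 0, 0, 0, 0, 0, 0, -1, 0, 0, 0, 0, 0, 0, -1, 0, 0, 0, 0, 0, 0, -1]
}}

```text
time: 32.8
ee_pos: [0.514, -0.0757, 0.1488]
orientation: [96.7, 90.0, -106.3]
ft_force: [-0.0, 0.1, -1.8]
gripper_width: 0.0093
```

Call:
{"api": "arm_command", "payload": {
  "plan": [0, 0, 0, 0.003, 0, 0, -1, 0, 0, 0, 0.003, 0, 0, -1, 0, 0, 0, 0, 0, 0, -1, 0, 0, 0, 0, 0, 0, -1, 0, 0, 0, 0, 0, 0, -1, 0, 0, 0, 0, 0, 0, -1, 0, 0, 0, 0, 0, 0, -1, 0, 0, 0, 0, 0, 0, -1]
}}

```text
time: 33.8
ee_pos: [0.5144, -0.0757, 0.1484]
orientation: [137.6, 89.9, -65.4]
ft_force: [-1.8, 0.5, 5.9]
gripper_width: 0.009
```

Call:
{"api": "arm_command", "payload": {
  "plan": [0, 0, 0, -0.003, 0, 0, -1, 0, 0, 0, 0, 0, 0, -1, 0, 0, 0, 0, 0, 0, -0.6, 0, 0, 0, 0, 0, 0, -0.3, 0, 0, 0, 0, 0, 0, 0, 0, 0, 0, 0, 0, 0, 0.2, 0, 0, 0, 0, 0, 0, 0.2, 0, 0, 0, 0, 0, 0, 0.2]
}}

```text
time: 34.8
ee_pos: [0.514, -0.0757, 0.1481]
orientation: [96.4, 90.0, -106.6]
ft_force: [-0.3, 0.5, -0.1]
gripper_width: 0.0508
```

Run:
```python
from h import *
T,s=tool(); desc(T); print(s['time'],s['ft_force'],s['moment'],s['gripper_width'])
c=shot('wrist'); cv2.imwrite('pics/wrist13.png',c['pixels'])
```

```text
pos [ 0.514  -0.0757  0.1481] x [-0.    -0.001 -1.   ] y [-0.391 -0.92   0.001]
34.8 [-0.33534347  0.49288147 -0.10921046] [0.02115478 0.00192822 0.00510669] 0.05076233765737423
```

View pics/wrist13.png

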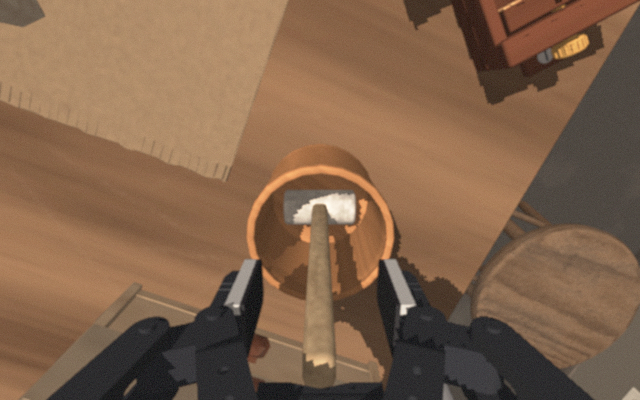

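Hammer is free and standing upright between the open fingers. I'll lift straight up and move off.

Call:
{"api": "arm_command", "payload": {
  "plan": [0, 0, 0, -0.05, 0, 0, 0.5, 0, 0, 0, -0.1, 0, 0, 0.5, 0, 0, 0, -0.15, 0, 0, 0.5, 0, 0, 0, -0.15, 0, 0, 0.5, 0, 0, 0, -0.15, 0, 0, 0.5, 0, 0, 0, -0.1, 0, 0, 0.5, 0, 0, 0, 0, 0, 0, 0.5, 0, 0, 0, 0, 0, 0, 0.5]
}}

```text
time: 35.85
ee_pos: [0.5136, -0.0754, 0.2875]
orientation: [42.0, 89.9, -161.1]
ft_force: [0.0, -0.2, -0.4]
gripper_width: 0.0638
```

Run:
```python
from h import *
T,s=tool(); desc(T); print(s['time'],s['ft_force'],s['gripper_width'])
c=shot('wrist'); cv2.imwrite('pics/wrist14.png',c['pixels'])
c=shot('scene'); cv2.imwrite('pics/scene14.png',cv2.resize(c['pixels'][60:260,200:500],None,fx=2.5,fy=2.5))
for k in ["hammer_head","hammer_grip","pot","wedge_head","seal_stone","spare_blank","loupe","wax_tin"]:
  for d in spotter.tip_of('scene',k)[:1]: print(k,round(d['p'],2),np.round(d['centre'],4))
```

```text
pos [ 0.5136 -0.0754  0.2875] x [-0.001 -0.    -1.   ] y [-0.391 -0.92   0.001]
35.85 [ 0.01217049 -0.17472104 -0.43618474] 0.0638352620042886
hammer_head 0.62 [ 0.5123 -0.0747  0.0196]
hammer_grip 0.91 [ 0.5134 -0.0752  0.1415]
pot 0.63 [ 5.125e-01 -7.530e-02  4.000e-04]
wedge_head 0.66 [ 0.6304 -0.1765  0.0288]
seal_stone 0.63 [ 0.6025 -0.2614  0.0219]
loupe 0.84 [0.7533 0.1162 0.0093]
wax_tin 0.77 [ 0.7953 -0.0612  0.006 ]
```

View pics/scene14.png

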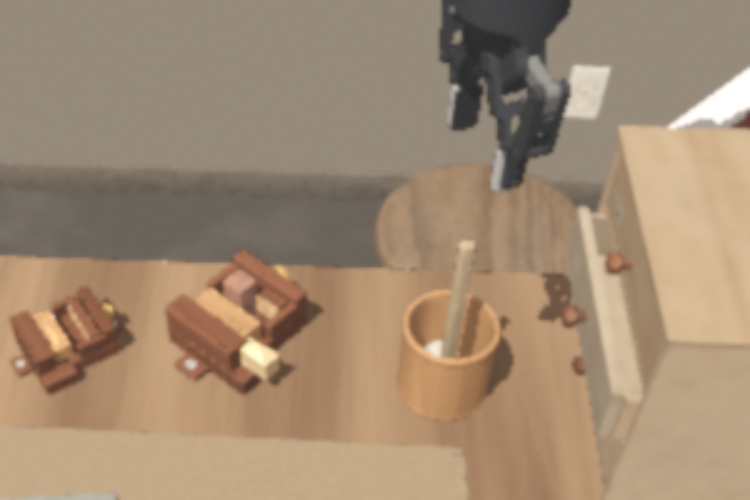

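View pics/wrist14.png

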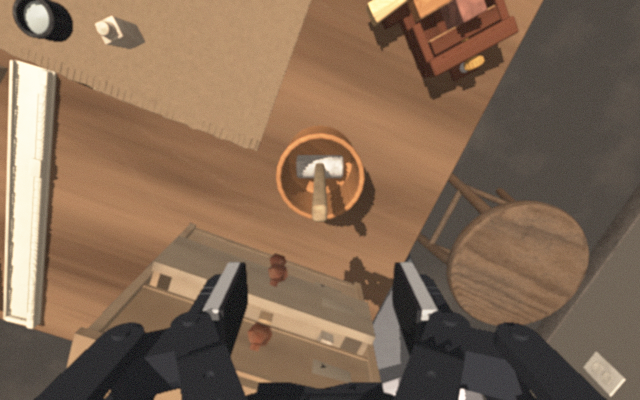

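Run:
```python
from h import *
print(manip.hand_in(), status.get_obs()['time'])
```

```text
the job is handed in; nothing more can be done
the job is handed in; nothing more can be done
```

I drew the hammer from the pot and tapped the wedge in with it until the stone was clamped. I then stood the hammer back in the pot head down, let go, and handed in at about 36 s.

- **Wedge:** it advanced about 27 mm. The reaction stayed at about 1.3 N while it slid, then rose over the last four taps to about 9 N, and I stopped there. The three force readings at that point were 9.8 N from the wrist sensor, about 8.7 N from the base joint torque and about 8.6 N from the wrist moment. All three are within or close to the 8–10 N that clamps the stone. The thick end still stands out by roughly 30 mm.
- **Hammer:** after release it stands upright in the pot, with the head on the floor. The open gripper is well above it and touches nothing.
- **Other objects:** the pot, wax tin and loupe were found within about 3 mm of where they started, which is inside the network's error. The last detector pass did not report the spare blank, but the wrist picture shows it still standing.
- **Not measured:** I never checked the clamp on the stone directly. It is judged only from the rise in force and from the wedge staying in after the hammer was withdrawn.

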